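# Knock the jammed wedge out of a gluing jig

### The arm

A 6-joint arm with a two-finger parallel gripper is mounted at the origin on the work surface; the furniture and walls round the work are solid. World frame = base frame: x ahead of the robot, y to its left, z up, the work surface at z = 0. Lengths are in mm, angles in degrees, forces in N, time in s.
With the tool pointing down it reaches from about 300 to 850 mm from the base axis. Payload 4.2 kg.
Tool frame: the origin (TCP) lies at the very end of the fingers, on their centre line; the grasp point (between the pads) lies 19 mm behind it; z points along the fingers, y is the direction in which the jaws open and shut (so a half turn about z gives the same grasp; the last joint's range is limited). The gripper opens to 91 mm and grips with 3 to 60 N. Pads are 32 mm wide; open, the fingers measure 118 mm over their backs; the gripper's body (76 mm by 178 mm) begins 60 mm behind the grasp point.
Start: joints at [62.682, 18.312, 89.639, -0, 72.044, -1.146], TCP at [253.625, 516.06, 213.976] pointing down, gripper open.
Joint ranges: [-177.97, 177.97], [-48.28, 115.42], [12.27, 149.76], [-77.06, 257.06], [2.81, 150.46], [-146.56, 146.56]. Speed limits (degrees/s): [147.25, 147.25, 180, 180, 180, 180].

### API

Orientations are given as [roll, pitch, yaw] about the fixed x, y, z axes, in that order (R = Rz(yaw) Ry(pitch) Rx(roll)).
In Python, from workcell import env gives the robot as it stands. The module is installed in compiled form; this text tells all that it offers.
- The arm moves only by the tool arm_command, never from a script. Its argument "targets" is a list of rows, each a list of 5 numbers: the closure, from 0 (fully open) to 1 (shut), then the shift along the tool's x, y, z each as a share of 50 cm, from -1 to 1, then the turn about the tool's z as a share of pi/4 rad, from -1 to 1. A call has 1 to 8 rows; each row is the pose to reach, as a shift and turn from the pose measured when the call began, along the tool's axes at that moment; what a row does not reach only later rows make up. A row lasts 1/12 s, in which the tool goes at most 41.7 mm and 7.16 degrees, less where a joint would pass 70% of its speed; a pose out of reach is approached as far as the arm can. A call with a number of a shift or a turn outside -1 to 1 is refused whole. A call with a gripper value outside its range is refused whole. The fingers move at their own pace and stop on an object; "squeeze" is the grip in N (left out, the last holds). Time passes only in rows, so rows that repeat a pose let the fingers close. It gives the time, the measured TCP pose, the force and the opening at its end, in the units of the state.
- env.state(): the state, without advancing time (a new reading comes with each control period).
- env.grab_frame(name): name is "side" or "top"; returns the picture (400x640x3 uint8, red, green, blue); there is no depth.
- env.camera_params(name): a dict with "camera_matrix" (3x3 intrinsics, pixels), "dist_coeffs" ([k1, k2, p1, p2, k3] as OpenCV has them; the pictures are not rectified), "R" (3x3) and "t" (3): a world point X has camera coordinates R X + t. Camera axes: x right, y down, z forward; pixel columns grow to the right and rows downward; lengths in mm; the calibration is good to about 2 mm. A picture is of the moment at which its call begins. camera_params takes no time and is no camera call.
- env.job_done(): hands the job in, once; it reports no verdict.
The state is a dict: "time_s": time; "qpos": joint angles; "qvel": joint speeds; "effort": joint torques, N m; "ee_pos": TCP position; "ee_rot": TCP orientation; "force": force on the tool from outside, world axes, zero at the start; "torque": the same for the moment, N m; "gripper_width": finger opening in mm.
Only numpy, scipy, OpenCV 4.12 (cv2) and the standard library are available. Lean on these libraries where they do the work, as an engineer would, in place of code of your own. Each camera call takes 0.05 s, during which the arm holds its last target.

### The job

The glue on the striped panel has set, but the wedge that clamps it in the sloping wooden jig is jammed. Take the pale maple block that stands on the bench and knock the wedge loose with it, endways on its thin end, without ramming the panel with the block and without pulling or pushing the wedge with the fingers while it is clamped; leave it lying loose in its slot with its thick end standing well clear. Then put the block down lengthways on the bench, lift the wedge out and lay it (do not drop it) flat on the bench clear of the jig; the panel stays in its place in the jig and the things round about stay where they are.

Things in the scene. Friction and masses are not known exactly. Their poses are not given: they have to be found in the camera images.
- bed: sloping plywood bed of a wooden clamping jig fixed to the bench, rising away from the robot at 25 degrees. Origin on its upper face, 85 mm above the bench. x axis straight up the slope, y level to the left, z square out of the bed. Board: x -118 to 104, y -100 to 126 mm, 16 mm thick. On it, from low x up: lower fence (30 high), sprung jaw (y -60 to 55, 22 high), striped panel, wedge, skewed fence
- fence_mid (a point): middle of the top edge, on the wedge's side, of the fixed skewed fence above the wedge: 24 mm high, 26 mm wide, bed y -75 to 65 mm; its edge climbs 1 mm up the slope for each 10 mm towards +y. Axes as bed
- stop_mid (a point): middle of the top of the fixed stop at the panel's left end, 24 mm high, 36 mm up the slope, 19 mm across (it keeps the panel from following the wedge to +y)
- slot_mouth (a point): on the bed's upper face (bed x 43, y -75 mm), middle of the open right-hand (-y) end of the slot between fence and panel: 34 mm wide across the slope there (31 mm once the clamp is loose), wider towards +y, 20 mm deep on the panel's side and 24 mm on the fence's. To its right the bed is bare for 25 mm, then ends
- wedge_center (a point): centre of the jammed wedge of pale wood with a red thick end, 150 mm long, 26 thick, 34 wide at the thin end (-y) to 49 at the thick end (+y), 110 g. At the start flat on the bed, axes as bed: y along it, z out of its broad face; straight -x side on the panel, tapered +x side on the fence. Thin end within 8 mm of the fence's right end, thick end 2 to 14 mm past fence and panel
- wedge_thin_end (a point): middle of the thin end's face, 34 x 26 mm. A push of about 12 to 26 N here along the wedge towards the thick end starts it (it varies how hard it is jammed); less is needed as it moves, and after about 20 to 34 mm it is loose
- wedge_thick_end (a point): middle of the thick end's face, 49 wide, 26 high. With the wedge knocked 40 mm along, this end stands 50 mm past fence and panel and can be taken across its width
- block_center (a point): centre of the loose pale maple block, 120 x 50 x 25 mm, 140 g, standing on the bench on a long narrow side, 50 mm tall. Its y axis runs along its length, x along the 50 mm (upright at the start), z along the 25 mm thickness
- panel_center (a point): centre of the glued panel of light and dark strips, 80 mm up the slope, 140 mm across it, 20 mm thick, lying flat on the bed between wedge and jaw; axes as bed
- jaw (a joint): travel in m of the spring-backed jaw below the panel: 0 to 0.0015 at the start, its springs pressing with about 13 to 19 N up the slope on panel and wedge; it grows as the wedge gives way and stops at 0.0035, where the clamp is loose
- weight: brass weight with a knob on top, 40 x 60 mm, 60 mm tall, a bystander standing on the bench to the right of the jig; origin at the centre of its underside
- masking_roll: roll of masking tape, 96 mm across, 24 mm high, a bystander lying on the bench to the left, behind the jig; origin at the centre of its underside. The bench in front of it, to the left of the jig (about x 0.38 to 0.54, y 0.32 to 0.45), is clear
Not all that is in view belongs to the job. Leave any green look-alike of the part that bears block_center alone.

How it is judged (in metres and radians):
On the way, in this order (a step that is already met when the one before it is completed fails the run):
1. the maple block bears on the clamped wedge (contact force between maple_block and wedge above 3 N and value of joint jaw below 0.0025 m).
2. the wedge lies loose in its slot, its centre moved on to at least y = 20 mm on the bed, the jaw near its stop, and the block is no longer against it (value of joint jaw above 0.0028 m and y of wedge_center in the frame of bed between 0.02 and 0.09 m and contact force between maple_block and wedge below 0.1 N and z of wedge_center in the frame of bed between 0.005 and 0.025 m and x of wedge_center in the frame of bed above 0.03 m), for 0.2 s.
3. the block has been put down on the bench while the wedge still lies in its slot (height (world z) of block_center below 0.035 m and contact force between the fingers and maple_block below 0.1 N and linear speed of maple_block below 0.03 m/s and z of wedge_center in the frame of bed between 0.005 and 0.025 m and y of wedge_center in the frame of bed below 0.09 m and x of wedge_center in the frame of bed above 0.03 m), for 0.2 s.
4. the wedge has been lifted out of the slot (z of wedge_center in the frame of bed above 0.05 m), for 0.1 s.
At the end, for the whole second after the job is handed in: the wedge lies at rest on a broad face on the bench (centre under 22 mm up, flat within 7 degrees), clear of jig and block; the block lies or stands lengthways on the bench (centre under 35 mm up), at rest; the panel lies flat in its place on the jig's bed; nothing is held (height (world z) of wedge_center below 0.022 m and (angle between wedge_center's own z axis and vertical below 0.12 rad or angle between wedge_center's own z axis and vertical above 3.02 rad) and linear speed of each of wedge, maple_block below 0.02 m/s and height (world z) of block_center below 0.035 m and not (contact force between wedge and jig above 0.05 N or contact force between wedge and maple_block above 0.05 N) and z of panel_center in the frame of bed between 0.005 and 0.016 m and angle between panel_center's own z axis and vertical below 0.6 rad and x of panel_center in the frame of bed above -0.05 m and horizontal distance between panel_center and bed below 0.09 m); the robot touches nothing.
It fails at once if the fingers push or pull the wedge (over 3 N) while it is still clamped (contact force between the fingers and wedge above 3 N and value of joint jaw below 0.0025 m and y of wedge_center in the frame of bed below 0.015 m).
It fails at once if the block rams the panel (over 15 N) (contact force between maple_block and panel above 15 N).
It fails at once if the panel is lifted or knocked out of the jig (z of panel_center in the frame of bed above 0.03 m).
It fails at once if the wedge is dropped or flung (faster than 0.8 m/s while the fingers do not hold it) (linear speed of wedge above 0.8 m/s and contact force between the fingers and wedge below 0.1 N).
It fails at once if the brass weight or the tape roll is moved by more than 25 mm (distance of any of weight, masking_roll from where it was at the start of the episode above 0.025 m).
It also fails if it takes over 64 s, if anything falls off the work surface, if the arm or the gripper's body presses on something with over 40 N, if the wrist force passes 120 N, or if a joint passes its speed limit or range.

## Working session

There is one attempt and no reset: what is moved stays moved. The work goes in short steps, Python scripts to look and compute and a tool call to move; the robot and the scene stay as the last step left them, time stands still between calls to the robot, and variables do not carry over. Pictures are saved under pics/ and viewed, and the job is handed in when it is done.

Besides the shell and the picture viewer there is one more tool, called after "Call:" in YAML: its name, and indented under it one key for each argument. arm_command: Moves the arm, as the interface text tells. Shift numbers are shares of 50 cm and turn numbers shares of pi/4 rad, none past 1 either way. Its arguments: {"type":"object","properties":{"targets":{"type":"array"},"squeeze":{"type":"number"}},"required":["targets"]}

```bash
mkdir -p pics; python3 - <<'E'
from workcell import env
import cv2,json
print(env.state())
for n in("side","top"):
    f=env.grab_frame(n); cv2.imwrite(f"pics/{n}0.png",f[:,:,::-1]); p=env.camera_params(n)
    print(n,{k:(v.tolist() if hasattr(v,'tolist') else v) for k,v in p.items()})
E
```

```text
{'time_s': 0.0, 'qpos': array([ 6.26831138e+01,  1.83521097e+01,  8.97055892e+01,  6.98110349e-04,
        7.20449385e+01, -1.14422197e+00]), 'qvel': array([-0.02577572,  0.02953064,  0.01215144, -0.00515535,  0.00241266,
       -0.01092611]), 'effort': array([ 4.16696439e-04, -4.12467599e+01, -2.31975603e+01,  7.28271296e-02,
        4.55469999e-02, -1.35357832e-04]), 'ee_pos': array([253.36837123, 515.60523235, 213.12113008]), 'ee_rot': array([-1.79897396e+02, -2.71316959e-03,  1.53827118e+02]), 'force': array([ 0.25288107, -0.27064179, -0.36755897]), 'torque': array([-0.02084674, -0.05960047,  0.00540733]), 'gripper_width': 90.98818142788102}
side {'camera_matrix': [[417.9969277390296, 0.0, 310.1054228501998], [0.0, 417.9969277390296, 200.6267267356243], [0.0, 0.0, 1.0]], 'dist_coeffs': [-0.0986924304069226, 0.0, 0.0, 0.0, 0.0], 'R': [[0.9518079728377761, -0.30633659021868376, -0.014814733734815745], [-0.24099164089261554, -0.7171525627209839, -0.6539229547910137], [0.1896961039724534, 0.6259793089838639, -0.7564160844811252]], 't': [-494.18740274895794, 270.88853570701724, 1174.783983601104]}
top {'camera_matrix': [[426.4862579794551, 0.0, 320.10191996527533], [0.0, 426.4862579794551, 195.3164817319352], [0.0, 0.0, 1.0]], 'dist_coeffs': [-0.0956528473752179, 0.0, 0.0, 0.0, 0.0], 'R': [[0.028703730375379603, -0.9995314701368475, 0.010627138307619653], [-0.9934384804548558, -0.02970300299826561, -0.11044327577734961], [0.11070718772547776, -0.007387274122218519, -0.9938256118489596]], 't': [87.75950567749545, 563.4979934161095, 1142.798245901838]}
```

View pics/side0.png

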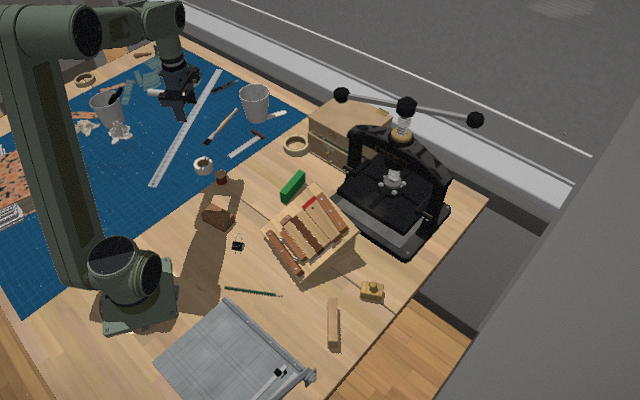

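View pics/top0.png

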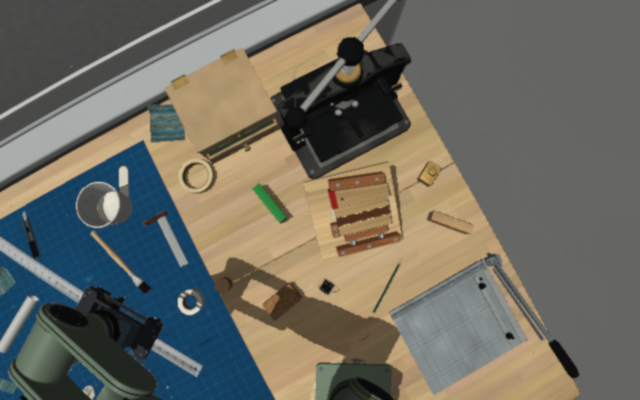

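The jig is at top (355,210). The pale block is at (450,221) and the green look-alike at (270,203). The weight is at (430,173) and the roll at (196,176). I'll enlarge the jig and block next.

```bash
cat > h.py <<'E'
import numpy as np,cv2
from workcell import env
from scipy.spatial.transform import Rotation as Ro
P={n:env.camera_params(n) for n in("side","top")}
def ray(n,uv):
    p=P[n];K=np.array(p["camera_matrix"]);R=np.array(p["R"]);t=np.array(p["t"])
    q=cv2.undistortPoints(np.array([[uv]],float),K,np.array(p["dist_coeffs"]))[0,0]
    return -R.T@t, R.T@np.array([q[0],q[1],1.])
def onz(n,uv,z):
    c,d=ray(n,uv); return c+d*(z-c[2])/d[2]
def proj(n,X):
    p=P[n];R=np.array(p["R"]);t=np.array(p["t"])
    return cv2.projectPoints(np.atleast_2d(np.array(X,float)),cv2.Rodrigues(R)[0],t,np.array(p["camera_matrix"]),np.array(p["dist_coeffs"]))[0][:,0]
def crop(n,x0,y0,w,h,s,out,f=None):
    f=env.grab_frame(n) if f is None else f
    cv2.imwrite(out,cv2.resize(f[y0:y0+h,x0:x0+w,::-1],None,fx=s,fy=s,interpolation=cv2.INTER_CUBIC))
E
python3 - <<'E'
from h import *
a=cv2.imread('pics/top0.png')[:,:,::-1];b=cv2.imread('pics/side0.png')[:,:,::-1]
crop('top',300,150,133,110,6,'pics/t1.png',a)
crop('side',255,175,110,115,5,'pics/s1.png',b)
crop('top',400,150,80,90,6,'pics/t2.png',a)
crop('side',310,265,90,95,6,'pics/s2.png',b)
E
```

```text
(no output)
```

View pics/t1.png

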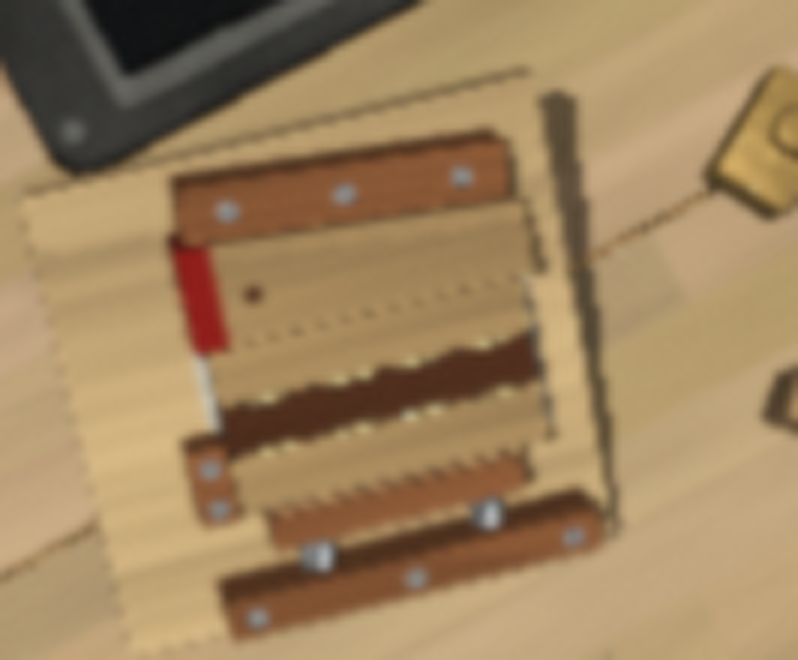

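View pics/s1.png

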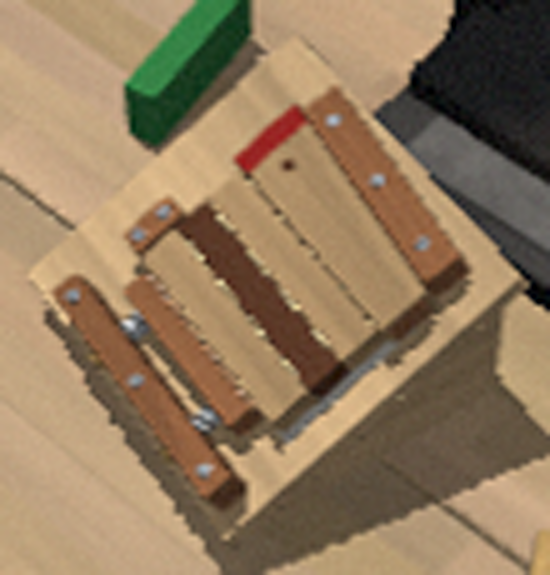

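View pics/t2.png

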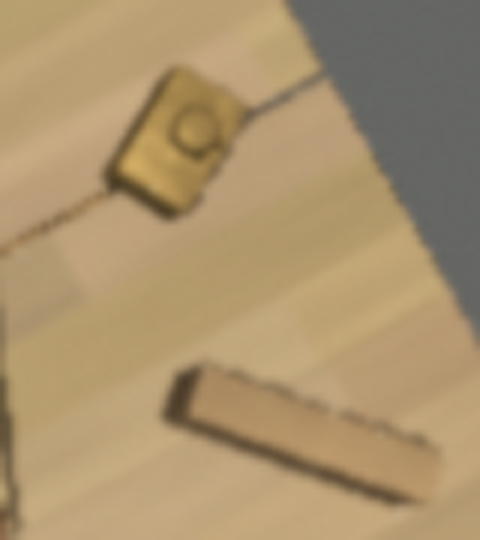

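View pics/s2.png

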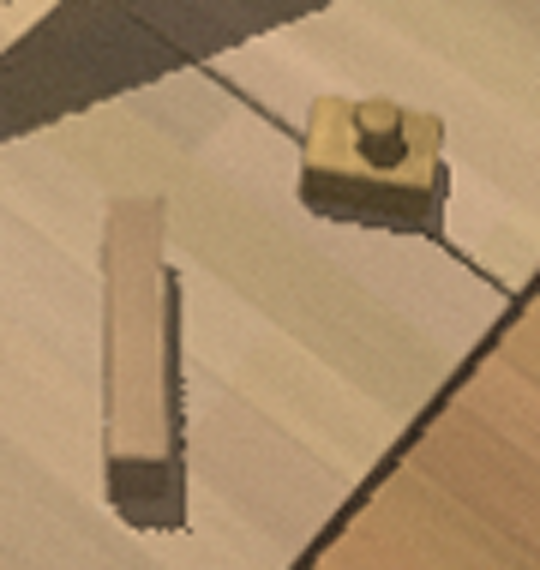

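```bash
cat > bed.py <<'E'
from h import *
from scipy.optimize import least_squares
def bedR(yaw): return Ro.from_euler('z',yaw,degrees=True).as_matrix()@Ro.from_euler('y',-25,degrees=True).as_matrix()
E
python3 - <<'E'
from bed import *
T=lambda u,v:(300+u/6,150+v/6); S=lambda u,v:(255+u/5,175+v/5)
c=[('top',(104,126,0),T(28,195)),('top',(104,-100,0),T(535,72)),('top',(-118,126,0),T(130,652)),('top',(-118,-100,0),T(613,535)),
('top',(74,65,24),T(172,238)),('top',(60,-75,24),T(518,200)),
('side',(104,126,0),S(295,40)),('side',(104,-100,0),S(525,280)),('side',(-118,126,0),S(32,275)),('side',(-118,-100,0),S(230,540)),
('side',(74,65,24),S(306,103)),('side',(60,-75,24),S(428,283)),('side',(26,-70,20),S(372,330)),('side',(-54,-70,20),S(275,425)),('top',(26,-70,20),T(530,275))]
def f(p):
    return np.concatenate([proj(n,p[:3]+bedR(p[3])@np.array(X))[0]-uv for n,X,uv in c])
for fix in(0,1):
    g=(lambda p:f(p)) if not fix else (lambda p:f([p[0],p[1],85,p[2]]))
    r=least_squares(g,[480,100,85,0] if not fix else [480,100,0],loss='soft_l1')
    print(r.x.round(2)); print(g(r.x).reshape(-1,2).round(1).tolist())
# block top face at z=50
B=lambda u,v:(400+u/6,150+v/6); BS=lambda u,v:(310+u/6,265+v/6)
for n,F,pts in(('top',B,[(205,362),(190,415),(440,448),(428,502)]),('side',BS,[(108,198),(163,200),(108,458),(166,460)])):
    q=np.array([onz(n,F(*p),50) for p in pts]);print(n,q.round(1).tolist(),q.mean(0).round(1))
    a=q[:2].mean(0)-q[2:].mean(0);print('len',np.linalg.norm(a),'w',np.linalg.norm(q[0]-q[1]),'yaw',np.degrees(np.arctan2(a[1],a[0])))
q=[onz('top',B(*p),60) for p in[(178,65),(115,178),(248,115),(178,215)]];print(np.round(q,1).tolist())
print(onz('top',(196,176),24))
E
```

```text
[5.2529e+02 2.0000e-02 8.1360e+01 1.5370e+01]
[[-0.6, -0.4], [0.7, -0.5], [0.7, -0.3], [0.4, -0.7], [2.4, 0.5], [-0.7, -1.0], [0.6, -0.8], [-0.3, 0.4], [-1.1, -0.2], [-1.5, 0.9], [-0.7, 2.2], [-0.8, 1.2], [0.6, -0.8], [-1.7, -0.9], [-2.8, -1.1]]
[524.8   -0.74  15.34]
[[-0.3, -0.5], [1.3, -0.5], [1.0, -0.0], [0.9, -0.5], [2.8, 0.5], [-0.1, -0.9], [0.5, -1.4], [-0.3, -0.1], [-1.3, -0.7], [-1.6, 0.5], [-0.8, 1.6], [-0.8, 0.7], [0.5, -1.3], [-1.8, -1.3], [-2.3, -1.1]]
top [[526.7, -207.2, 50.0], [502.5, -200.4, 50.0], [490.4, -316.4, 50.0], [465.7, -310.6, 50.0]] [ 496.3 -258.6   50. ]
len 115.60058113902801 w 25.205368331956787 yaw 71.59619900559336
side [[505.8, -199.7, 50.0], [528.6, -208.4, 50.0], [466.0, -313.3, 50.0], [488.5, -321.7, 50.0]] [ 497.3 -260.8   50. ]
len 120.24389278388885 w 24.41628759622483 yaw 70.59338492667352
[[661.2, -192.3, 60.0], [608.2, -163.2, 60.0], [639.2, -224.6, 60.0], [592.2, -192.1, 60.0]]
[605.39365747 452.65998623  24.        ]
```

```bash
cat > to.py <<'E'
import sys
from h import *
s=env.state();p=s['ee_pos'];R=Ro.from_euler('xyz',s['ee_rot'],degrees=True).as_matrix()
x,y,z,yaw=map(float,sys.argv[1:5])
d=R.T@(np.array([x,y,z])-p)
t=(s['ee_rot'][2]-yaw+180)%360-180
print('t',s['time_s'],'pos',p.round(1),'rot',s['ee_rot'].round(2),'w',round(s['gripper_width'],1),'F',s['force'].round(1))
print('dist',np.linalg.norm(d).round(1),'rows>=',np.ceil(max(np.linalg.norm(d)/41.7,abs(t)/7.16)))
print('shift',(d/500).round(4),'turn',round(t/45,4), 'j',s['qpos'].round(0))
E
python3 to.py 486 -291 130 71
python3 - <<'E'
from bed import *
O=np.array([525,-.6,85]);R=bedR(15.35)
W=lambda *v:(O+R@np.array(v)).round(1)
# stop, jaw, wedge ends from top view
T=lambda u,v:(300+u/6,150+v/6)
def bp(n,uv,h):
    c,d=ray(n,uv);c2=R.T@(c-O);d2=R.T@d;return (c2+d2*(h-c2[2])/d2[2]).round(1)
for nm,uv,h in[('red top hi',(172,242),26),('red lo',(205,355),26),('thin hi',(525,203),26),('thin lo',(530,275),26),('stop',(183,440),24),('stop',(238,520),24),('stop',(222,432),24),('fenceTL',(175,180),24),('fenceR',(513,195),24),('panel rlow',(530,480),20),('panel TR',(535,330),20)]:
    print(nm,bp('top',T(*uv),h))
S=lambda u,v:(255+u/5,175+v/5)
for nm,uv,h in[('red hi',(303,105),26),('red lo',(238,160),26),('thin hi',(428,300),26),('thin lo',(375,332),26),('fence near',(428,285),24),('fence rt far',(468,265),24),('fence l',(308,103),24)]:
    print('side',nm,bp('side',S(*uv),h))
E
```

```text
t 0.1 pos [253.4 515.6 213.2] rot [-179.91   -0.    153.83] w 91.3 F [-0.7 -0.1  0.2]
dist 843.6 rows>= 21.0
shift [-1.129  -1.2424  0.1684] turn 1.8406 j [63. 18. 90. -0. 72. -1.]
red top hi [75.8 71.9 26. ]
red lo [23.3 68.6 26. ]
thin hi [ 55.9 -77.3  26. ]
thin lo [ 23.7 -74.2  26. ]
stop [-13.   85.4  24. ]
stop [-55.7  69.7  24. ]
stop [-13.7  68.4  24. ]
fenceTL [101.1  65.1  24. ]
fenceR [ 59.9 -73.3  24. ]
panel rlow [-72.7 -60.2  20. ]
panel TR [ -3.9 -73.6  20. ]
side red hi [76.4 66.3 26. ]
side red lo [26.5 67.3 26. ]
side thin hi [ 56.5 -84.   26. ]
side thin lo [ 23.  -77.4  26. ]
side fence near [ 61.9 -76.   24. ]
side fence rt far [ 85.6 -83.   24. ]
side fence l [79.4 66.4 24. ]
```

Call:
arm_command:
  targets:
    - [0,-0.55,-0.605,0,0.9]
    - [0,-0.55,-0.605,0,0.9]
    - [0,-0.55,-0.605,0,0.9]
    - [0,-0.55,-0.605,0,0.9]
    - [0,-0.55,-0.605,0,0.9]
    - [0,-0.55,-0.605,0,0.9]
    - [0,-0.55,-0.605,0,0.9]
    - [0,-0.55,-0.605,0,0.9]

```text
time_s: 0.77
ee_pos: [345.6, 193.8, 213.6]
ee_rot: [-179.9, 0.1, 113.4]
force: [1.2, 0.3, 0.1]
gripper_width: 91.3
```

```bash
python3 to.py 486 -291 130 71
```

```text
t 0.7667 pos [345.6 193.8 213.6] rot [-1.7992e+02  7.0000e-02  1.1337e+02] w 91.3 F [1.2 0.3 0.1]
dist 511.6 rows>= 13.0
shift [-1.0012 -0.1265  0.1685] turn 0.9414 j [ 28.   2. 110.  -0.  68.   4.]
```

Call:
arm_command:
  targets:
    - [0,-1,-0.126,0,0.94]
    - [0,-1,-0.126,0,0.94]
    - [0,-1,-0.126,0,0.94]
    - [0,-1,-0.126,0,0.94]
    - [0,-1,-0.126,0,0.94]
    - [0,-1,-0.126,0,0.94]
    - [0,-1,-0.126,0,0.94]
    - [0,-1,-0.126,0,0.94]

```text
time_s: 1.43
ee_pos: [438.0, -126.7, 213.9]
ee_rot: [-180.0, 0.1, 71.0]
force: [0.9, 0.1, 0.1]
gripper_width: 91.4
```

```bash
python3 to.py 486 -291 100 71;  python3 - <<'E'
from h import *
crop('top',400,150,120,110,6,'pics/t3.png')
E
```

```text
t 1.4333 pos [ 438.  -126.7  213.9] rot [-1.7997e+02  9.0000e-02  7.1010e+01] w 91.4 F [0.9 0.1 0.1]
dist 205.6 rows>= 5.0
shift [-0.2792  0.1978  0.2282] turn 0.0003 j [-18.   8. 104.  -0.  68.   2.]
```

View pics/t3.png

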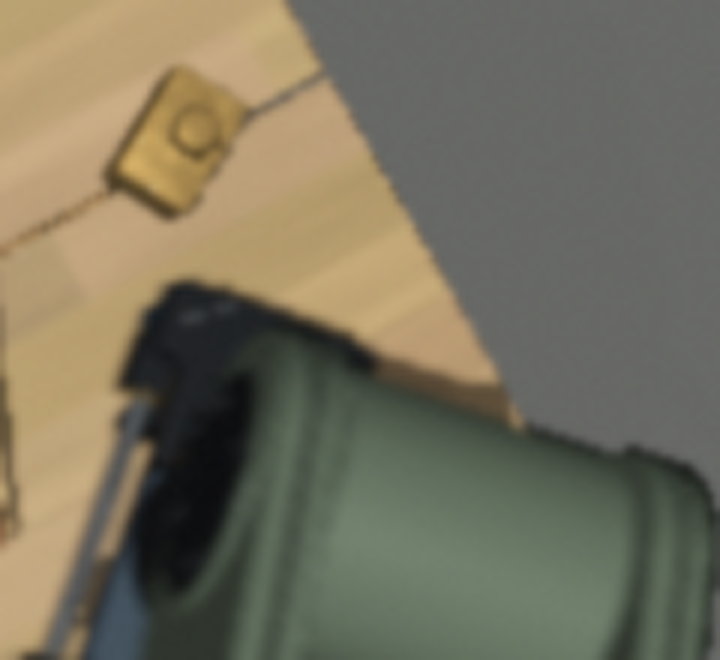

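The arm hides the block from the top camera here, so I'll check with the side camera once I'm above it.

Call:
arm_command:
  targets:
    - [0,-0.294,0.199,0.1,0]
    - [0,-0.294,0.199,0.22,0]
    - [0,-0.294,0.199,0.22,0]
    - [0,-0.294,0.199,0.22,0]
    - [0,-0.294,0.199,0.22,0]
    - [0,-0.294,0.199,0.22,0]
    - [0,-0.294,0.199,0.22,0]

```text
time_s: 2.07
ee_pos: [485.8, -307.1, 102.6]
ee_rot: [-180.0, 0.4, 70.7]
force: [-0.0, 0.4, 0.0]
gripper_width: 91.2
```

```bash
python3 to.py 484 -298 5 71;  python3 - <<'E'
from h import *
crop('side',290,230,130,130,5,'pics/s3.png')
E
```

```text
t 2.0667 pos [ 485.8 -307.1  102.6] rot [-179.99    0.36   70.67] w 91.2 F [-0.   0.4  0. ]
dist 98.1 rows>= 3.0
shift [ 0.0172 -0.0094  0.1952] turn -0.0072 j [-33.  23.  99.  -0.  58. -14.]
```

View pics/s3.png

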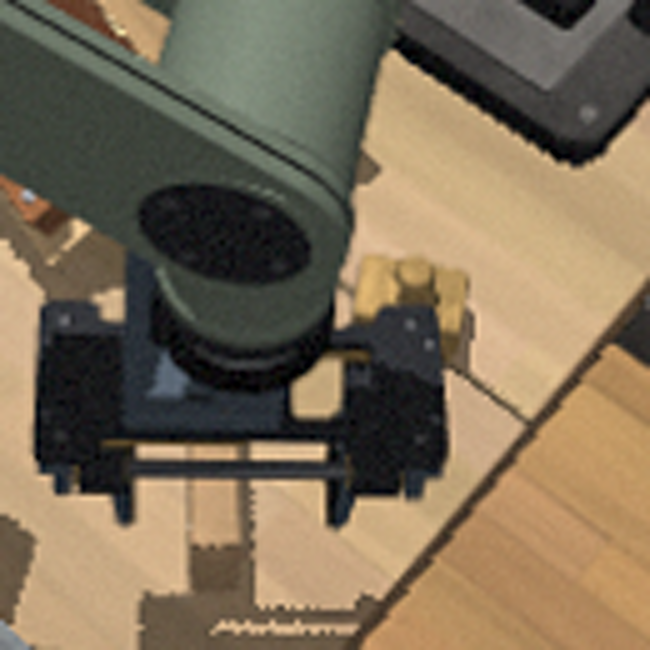

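Call:
arm_command:
  targets:
    - [0,0.017,-0.009,0.0,0]
    - [0,0.017,-0.009,0.06,0]
    - [0,0.017,-0.009,0.12,0]
    - [0,0.017,-0.009,0.16,0]
    - [0,0.017,-0.009,0.185,0]
    - [0,0.017,-0.009,0.194,0]
    - [0,0.017,-0.009,0.194,0]

```text
time_s: 2.7
ee_pos: [484.3, -294.9, 7.6]
ee_rot: [180.0, 0.3, 70.8]
force: [-0.7, -1.0, -0.5]
gripper_width: 91.4
```

```bash
python3 to.py 484 -298 5 71;  python3 - <<'E'
from h import *
crop('side',290,230,130,130,5,'pics/s4.png')
E
```

```text
t 2.7 pos [ 484.3 -294.9    7.6] rot [179.97   0.32  70.82] w 91.4 F [-0.7 -1.  -0.5]
dist 4.0 rows>= 1.0
shift [-0.006   0.0015  0.0052] turn -0.0039 j [-32.  29. 106.  -0.  45. -13.]
```

View pics/s4.png

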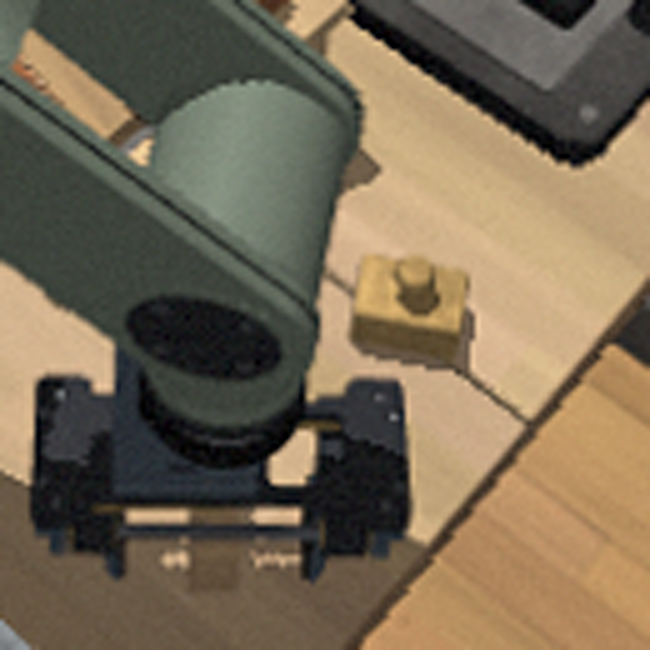

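The block end at crop (213,570) sits midway between the fingers at 116 and 314, so I can close.

Call:
arm_command:
  targets:
    - [0.3,-0.006,0,0.005,0]
    - [0.6,-0.006,0,0.005,0]
    - [1,-0.006,0,0.005,0]
    - [1,-0.006,0,0.005,0]
    - [1,-0.006,0,0.005,0]
    - [1,-0.006,0,0.005,0]
    - [1,-0.006,0,0.005,0]
    - [1,-0.006,0,0.005,0]
  squeeze: 60

```text
time_s: 3.42
ee_pos: [483.9, -298.6, 5.8]
ee_rot: [179.9, 0.3, 70.8]
force: [-0.3, 0.3, 0.6]
gripper_width: 40.8
```

```bash
python3 to.py 484 -298 130 71
```

```text
t 3.4167 pos [ 483.9 -298.6    5.8] rot [179.87   0.35  70.81] w 40.8 F [-0.3  0.3  0.6]
dist 124.2 rows>= 3.0
shift [-0.0003  0.0003 -0.2483] turn -0.0043 j [-33.  30. 106.  -0.  45. -13.]
```

Call:
arm_command:
  targets:
    - [1,0,0,0,0]
    - [1,0,0,0,0]
    - [1,0,0,0,0]
    - [1,0,0,0,0]
    - [1,0,0,0,0]
  squeeze: 60

```text
time_s: 3.83
ee_pos: [483.8, -298.5, 5.8]
ee_rot: [179.9, 0.3, 70.8]
force: [-0.4, 0.1, -0.5]
gripper_width: 24.9
```

Call:
arm_command:
  targets:
    - [1,0,0,-0.06,0]
    - [1,0,0,-0.14,0]
    - [1,0,0,-0.22,0]
    - [1,0,0,-0.3,0]
    - [1,0,0,-0.34,0]
    - [1,0,0,-0.34,0]

```text
time_s: 4.33
ee_pos: [486.5, -299.1, 181.4]
ee_rot: [179.3, 0.5, 70.8]
force: [0.2, -1.0, -1.1]
gripper_width: 24.7
```

```bash
python3 to.py 606 -186 175 105.35
```

```text
t 4.3333 pos [ 486.5 -299.1  181.4] rot [179.25   0.49  70.8 ] w 24.7 F [ 0.2 -1.  -1.1]
dist 164.7 rows>= 5.0
shift [0.2923 0.1512 0.0123] turn -0.7677 j [-33.  19.  94.  -0.  67. -13.]
```

Call:
arm_command:
  targets:
    - [1,0.1,0.05,0.01,-0.12]
    - [1,0.2,0.1,0.01,-0.3]
    - [1,0.292,0.151,0.012,-0.45]
    - [1,0.292,0.151,0.012,-0.6]
    - [1,0.292,0.151,0.012,-0.768]
    - [1,0.292,0.151,0.012,-0.768]
    - [1,0.292,0.151,0.012,-0.768]
    - [1,0.292,0.151,0.012,-0.768]

```text
time_s: 5.0
ee_pos: [604.7, -186.7, 174.1]
ee_rot: [179.8, 0.8, 105.2]
force: [-0.1, 0.7, -1.9]
gripper_width: 24.8
```

```bash
python3 to.py 604.3 -181 123 105.35;python3 - <<'E'
from h import *
crop('side',290,180,130,130,5,'pics/s5.png')
crop('top',320,140,130,110,6,'pics/t5.png')
E
```

```text
t 5.0 pos [ 604.7 -186.7  174.1] rot [179.79   0.77 105.17] w 24.8 F [-0.1  0.7 -1.9]
dist 51.4 rows>= 2.0
shift [0.0125 0.0019 0.102 ] turn -0.0041 j [-18.  25.  86.  -1.  69. -33.]
```

View pics/s5.png

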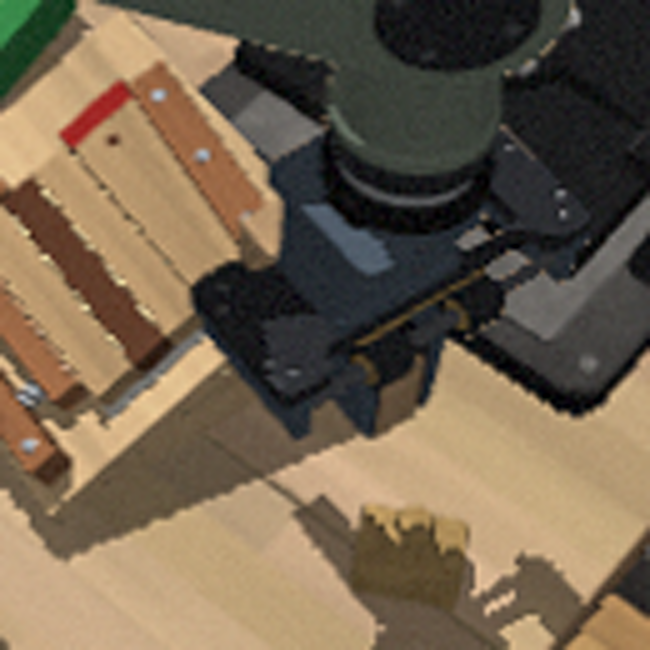

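View pics/t5.png

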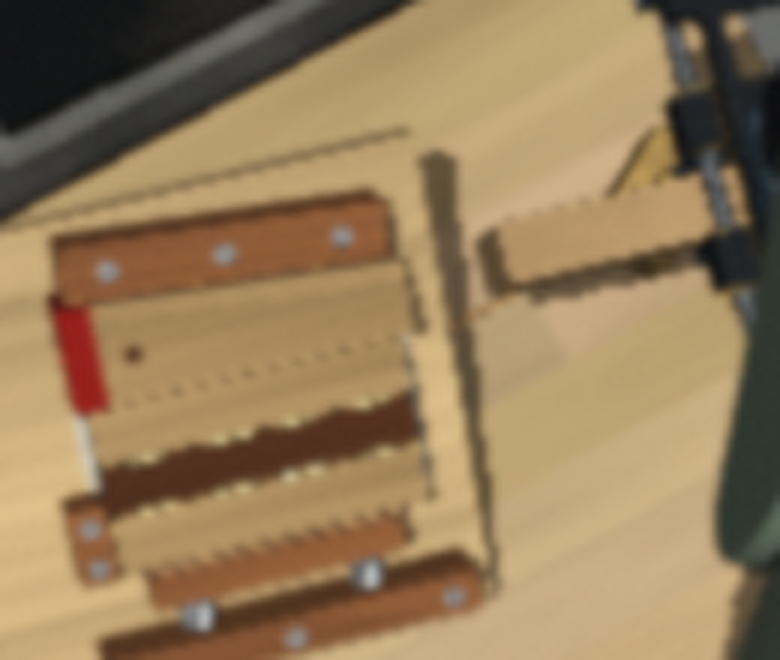

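```bash
python3 - <<'E'
from bed import *
O=np.array([525,-.6,85]);R=bedR(15.35);Rz=bedR(15.35)@Ro.from_euler('y',25,degrees=True).as_matrix()
T=lambda u,v:(320+u/6,140+v/6)
for uv in[(495,225),(510,292),(700,180),(712,235)]:
    X=onz('top',T(*uv),218.3);print(X.round(1),(Rz.T@(X-O)).round(1))
X=onz('top',(410,125),60);print(X)
E
```

```text
[587.4 -85.4 218.3] [ 37.7 -98.3 133.3]
[561.3 -91.4 218.3] [ 10.9 -97.2 133.3]
[ 607.8 -166.4  218.3] [  36.  -181.8  133.3]
[ 586.2 -171.1  218.3] [  13.9 -180.6  133.3]
[ 759.9243466  -137.84412743   60.        ]
```

Call:
arm_command:
  targets:
    - [1,0,0,0.02,0]
    - [1,0,0.002,0.05,0]
    - [1,0,0.002,0.08,0]
    - [1,0,0.002,0.102,0]
    - [1,0,0.002,0.102,0]
    - [1,0,0.002,0.102,0]

```text
time_s: 5.6
ee_pos: [605.6, -187.7, 123.1]
ee_rot: [179.8, 0.8, 105.1]
force: [-0.6, 0.8, -1.4]
gripper_width: 24.8
```

```bash
python3 to.py 604.3 -181 123 105.35;python3 - <<'E'
from h import *
crop('side',290,180,130,130,5,'pics/s6.png')
crop('top',340,150,100,75,8,'pics/t6.png')
E
```

```text
t 5.6 pos [ 605.6 -187.7  123.1] rot [179.79   0.76 105.12] w 24.8 F [-0.6  0.8 -1.4]
dist 6.8 rows>= 1.0
shift [0.0136 0.0009 0.    ] turn -0.0051 j [-18.  27.  90.  -1.  63. -33.]
```

View pics/s6.png

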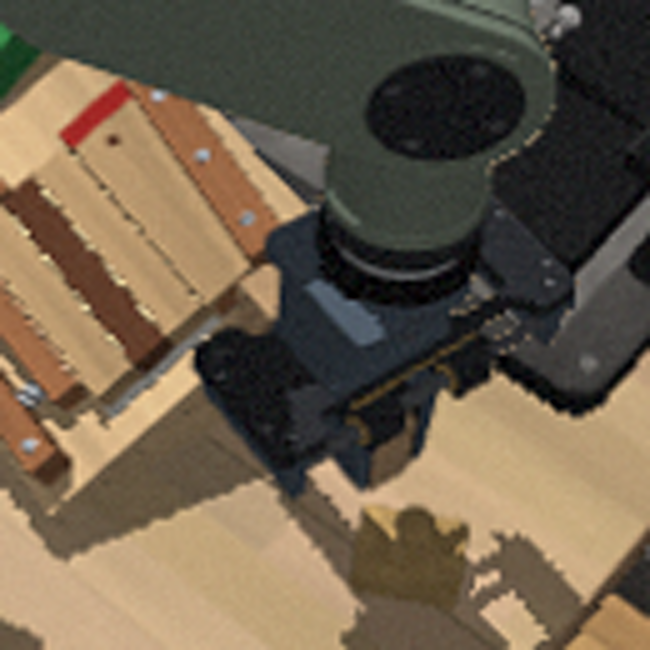

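View pics/t6.png

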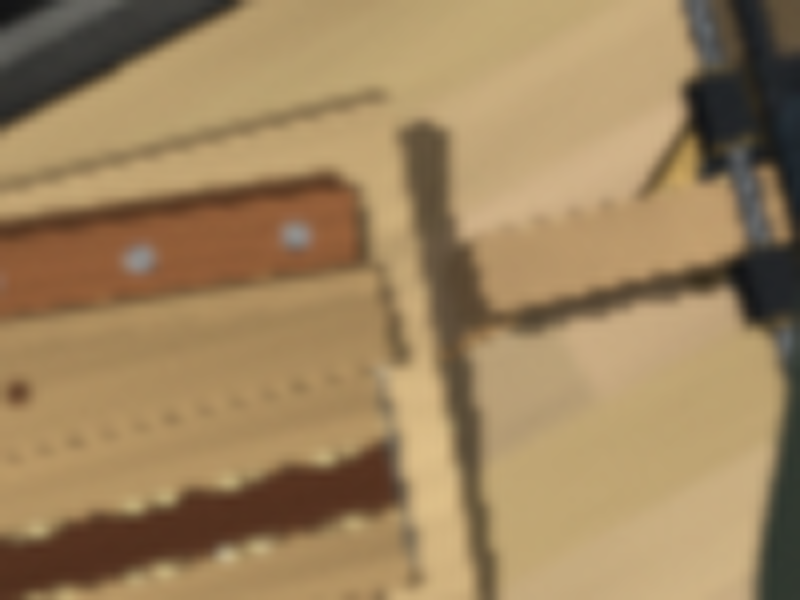

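```bash
python3 - <<'E'
from bed import *
O=np.array([525,-.6,85]);R=bedR(15.35);Rz=R@Ro.from_euler('y',25,degrees=True).as_matrix()
T=lambda u,v:(340+u/8,150+v/8)
for uv in[(468,240),(485,318),(700,195),(735,265),(640,200)]:
    X=onz('top',T(*uv),167.3);print((Rz.T@(X-O)).round(1))
def bp(n,uv,h):
    c,d=ray(n,uv);c2=R.T@(c-O);d2=R.T@d;q=(c2+d2*(h-c2[2])/d2[2]);return q.round(1),(Rz.T@R@q).round(1)
print('fence lip',bp('top',T(372,268),24),'fence far',bp('top',T(345,178),24),'lip left',bp('top',T(0,320),24))
print('thin lo',bp('top',T(392,362),26),'thin hi',bp('top',T(375,270),26),bp('top',T(402,360),0))
# predicted
p=np.array([605.6,-187.7,123.1]);print(Rz.T@(p-O))
E
```

```text
[ 39.1 -99.2  82.3]
[ 14.6 -98.   82.3]
[  35.8 -173.    82.3]
[  12.2 -177.8   82.3]
[  38.7 -154.3   82.3]
fence lip (array([ 56.7, -75.3,  24. ]), array([ 41.2, -75.3,  45.7])) fence far (array([ 87.9, -71.7,  24. ]), array([ 69.5, -71.7,  58.9])) lip left (array([68.9, 43.8, 24. ]), array([52.3, 43.8, 50.9]))
thin lo (array([ 24.8, -76.2,  26. ]), array([ 11.5, -76.2,  34.1])) thin hi (array([ 56.5, -75.8,  26. ]), array([ 40.2, -75.8,  47.4])) (array([ 14.6, -85. ,   0. ]), array([ 13.3, -85. ,   6.2]))
[  28.19662088 -201.76154384   38.1       ]
```

Call:
arm_command:
  targets:
    - [1,0.01,-0.002,-0.002,-0.005]
    - [1,0.02,-0.002,-0.002,-0.005]
    - [1,0.028,-0.002,-0.002,-0.005]
    - [1,0.028,-0.002,-0.002,-0.005]
    - [1,0.028,-0.002,-0.002,-0.005]

```text
time_s: 6.12
ee_pos: [602.1, -174.1, 125.7]
ee_rot: [179.6, 0.9, 105.4]
force: [0.4, 0.8, -1.6]
gripper_width: 24.7
```

```bash
python3 to.py 604.3 -181 124 105.35;python3 - <<'E'
from h import *
crop('top',340,150,100,75,8,'pics/t7.png')
E
```

```text
t 6.1167 pos [ 602.1 -174.1  125.7] rot [179.62   0.88 105.41] w 24.7 F [ 0.4  0.8 -1.6]
dist 7.4 rows>= 1.0
shift [-0.0144  0.0005  0.0036] turn 0.0014 j [-17.  26.  91.  -1.  62. -32.]
```

View pics/t7.png

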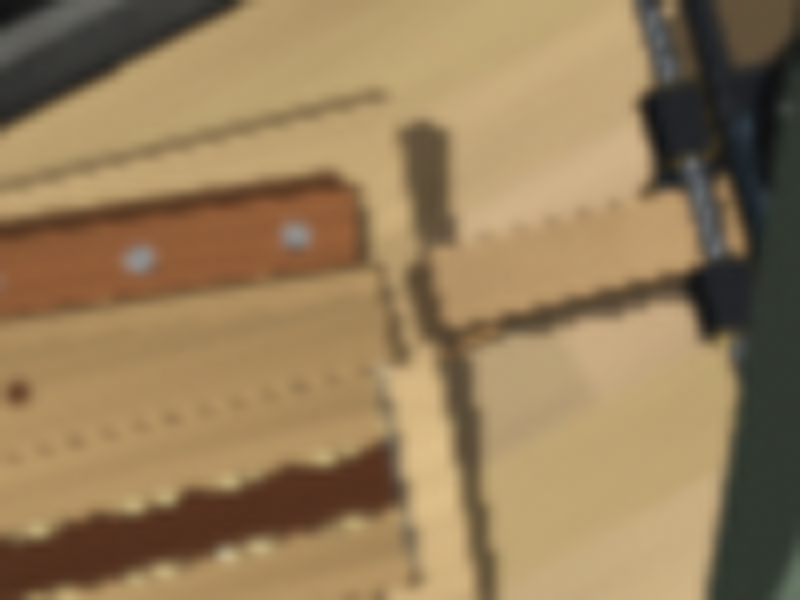

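Call:
arm_command:
  targets:
    - [1,0.006,0,0.003,0]
    - [1,0.012,0,0.003,0]
    - [1,0.016,0,0.003,0]
    - [1,0.016,0,0.003,0]

```text
time_s: 6.5
ee_pos: [599.9, -166.2, 123.9]
ee_rot: [179.6, 0.9, 105.4]
force: [1.0, 0.5, -1.2]
gripper_width: 25.0
```

```bash
python3 - <<'E'
from h import *
crop('top',340,150,100,75,8,'pics/t8.png')
E
python3 to.py 602 -173 124 105.35
```

```text
t 6.55 pos [ 600.  -166.4  124. ] rot [179.63   0.88 105.42] w 24.7 F [ 1.  -0.5  0. ]
dist 6.9 rows>= 1.0
shift [-0.0138  0.0003  0.0001] turn 0.0015 j [-16.  26.  91.  -1.  62. -31.]
```

View pics/t8.png

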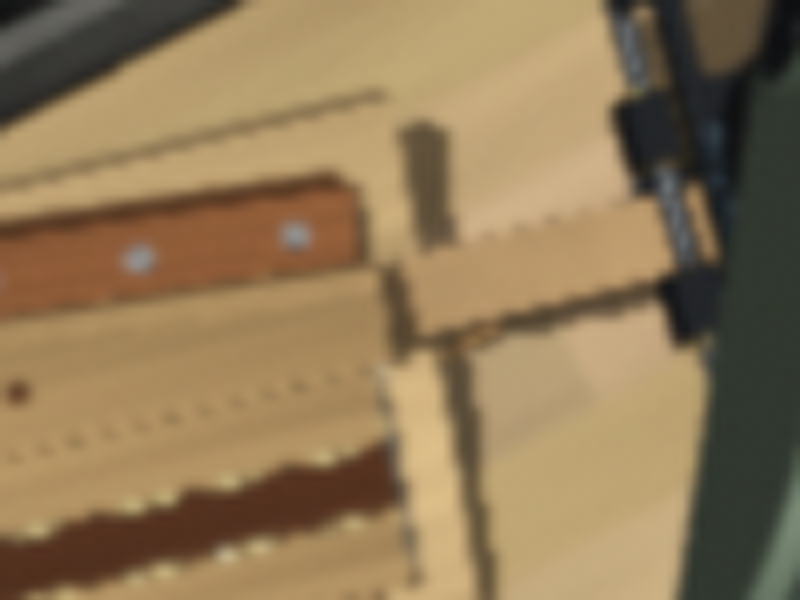

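Call:
arm_command:
  targets:
    - [1,0.004,0,0,0]
    - [1,0.008,0,0,0]
    - [1,0.012,0,0,0]
    - [1,0.016,0,0,0]

```text
time_s: 6.88
ee_pos: [600.4, -165.6, 125.7]
ee_rot: [179.5, 1.8, 105.6]
force: [3.3, -21.7, -0.7]
gripper_width: 24.8
```

```bash
python3 to.py 602 -173 124 105.35
```

```text
t 6.8833 pos [ 600.4 -165.6  125.7] rot [179.47   1.77 105.6 ] w 24.8 F [  3.3 -21.7  -0.7]
dist 7.8 rows>= 1.0
shift [-0.0151 -0.0009  0.0038] turn 0.0055 j [-16.  26.  92.  -1.  61. -31.]
```

Call:
arm_command:
  targets:
    - [1,0.016,0,0.002,0]
    - [1,0.018,0,0.002,0]
    - [1,0.02,0,0.002,0]
    - [1,0.022,0,0.002,0]

```text
time_s: 7.22
ee_pos: [600.8, -165.3, 127.8]
ee_rot: [179.2, 3.0, 105.8]
force: [1.5, -27.0, 4.6]
gripper_width: 25.3
```

```bash
python3 to.py 602 -173 124 105.35
```

```text
t 7.2167 pos [ 600.8 -165.3  127.8] rot [179.24   3.03 105.83] w 25.3 F [  1.5 -27.    4.6]
dist 8.7 rows>= 1.0
shift [-0.015  -0.0021  0.0084] turn 0.0107 j [-15.  25.  92.  -3.  61. -30.]
```

```bash
python3 - <<'E'
from h import *
crop('top',320,140,110,80,7,'pics/t9.png')
crop('side',270,180,130,110,6,'pics/s9.png')
E
```

```text
(no output)
```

View pics/t9.png

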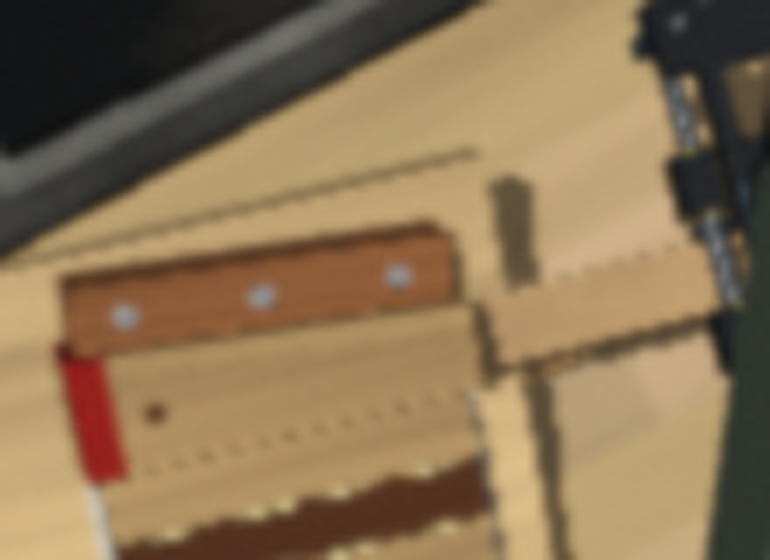

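View pics/s9.png

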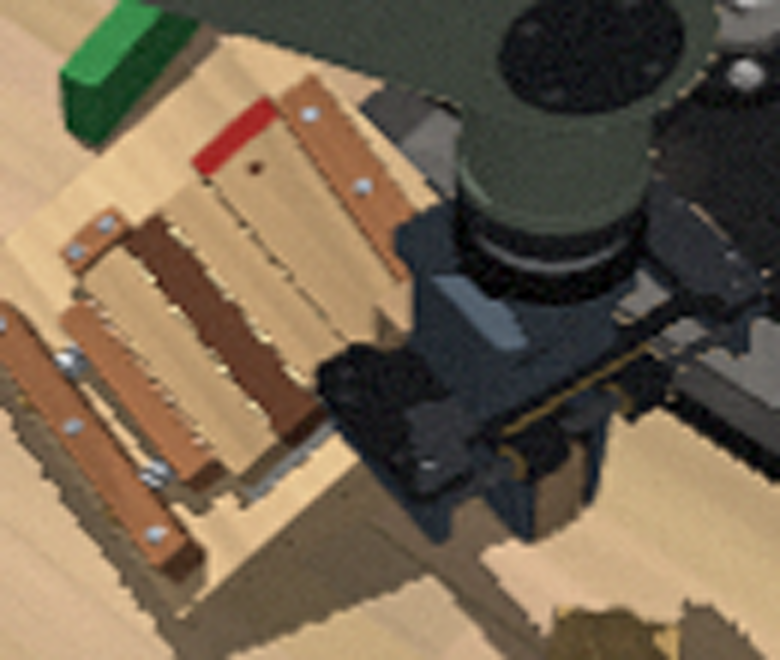

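Call:
arm_command:
  targets:
    - [1,0.012,0,0.002,0]
    - [1,0.02,0,0.002,0]
    - [1,0.026,0,0.002,0]
    - [1,0.03,0,0.002,0]
    - [1,0.034,0,0.002,0]
    - [1,0.036,0,0.002,0]

```text
time_s: 7.82
ee_pos: [599.8, -157.5, 129.9]
ee_rot: [178.9, 4.2, 106.0]
force: [2.4, -25.0, 7.0]
gripper_width: 24.8
```

```bash
python3 to.py 602 -173 124 105.35;python3 - <<'E'
from h import *
crop('top',320,140,110,80,7,'pics/t10.png')
E
```

```text
t 7.8167 pos [ 599.8 -157.5  129.9] rot [178.92   4.18 105.97] w 24.8 F [  2.4 -25.    7. ]
dist 16.7 rows>= 1.0
shift [-0.0301 -0.0046  0.014 ] turn 0.0139 j [-14.  24.  93.  -4.  60. -28.]
```

View pics/t10.png

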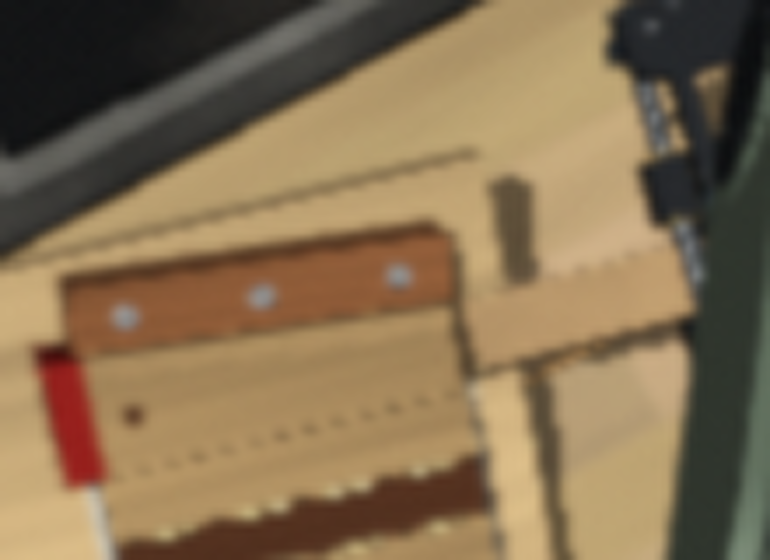

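Call:
arm_command:
  targets:
    - [1,0.018,-0.003,-0.002,0.007]
    - [1,0.028,-0.006,-0.003,0.014]
    - [1,0.038,-0.006,-0.004,0.014]
    - [1,0.046,-0.006,-0.004,0.014]
    - [1,0.054,-0.006,-0.005,0.014]
    - [1,0.062,-0.006,-0.006,0.014]
    - [1,0.07,-0.006,-0.007,0.014]
    - [1,0.076,-0.006,-0.007,0.014]

```text
time_s: 8.53
ee_pos: [586.7, -121.4, 131.0]
ee_rot: [178.8, 4.2, 105.3]
force: [1.6, -3.5, 2.7]
gripper_width: 24.8
```

```bash
python3 to.py 602 -173 124 105.35;python3 - <<'E'
from h import *
crop('top',320,140,110,80,7,'pics/t11.png')
E
```

```text
t 8.5333 pos [ 586.7 -121.4  131. ] rot [178.81   4.21 105.35] w 24.8 F [ 1.6 -3.5  2.7]
dist 54.3 rows>= 2.0
shift [-0.1064  0.0017  0.0219] turn -0.0 j [-11.  23.  96.  -4.  59. -24.]
```

View pics/t11.png

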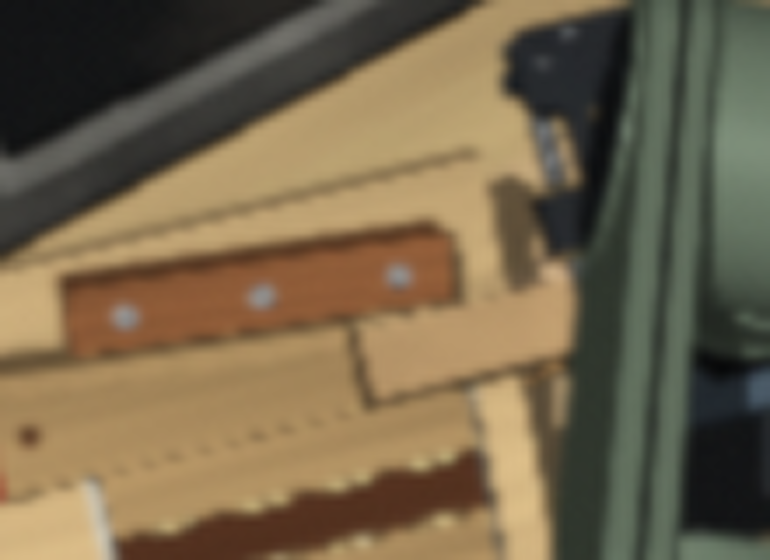

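Call:
arm_command:
  targets:
    - [1,0.01,0,-0.001,0]
    - [1,0.02,0,-0.002,0]
    - [1,0.03,0,-0.003,0]
    - [1,0.04,0,-0.003,0]
    - [1,0.048,0,-0.004,0]
    - [1,0.05,0,-0.004,0]

```text
time_s: 9.08
ee_pos: [579.3, -96.0, 131.1]
ee_rot: [178.9, 4.2, 105.4]
force: [1.4, -2.8, -0.4]
gripper_width: 25.0
```

```bash
python3 to.py 602 -173 124 105.35;python3 - <<'E'
from h import *
crop('top',290,140,120,90,6,'pics/t12.png')
crop('side',240,150,140,110,5,'pics/s12.png')
E
```

```text
t 9.0833 pos [579.3 -96.  131.1] rot [178.87   4.17 105.42] w 25.0 F [ 1.4 -2.8 -0.4]
dist 80.6 rows>= 2.0
shift [-0.1591  0.0023  0.0259] turn 0.0015 j [ -9.  22.  97.  -4.  58. -22.]
```

View pics/t12.png

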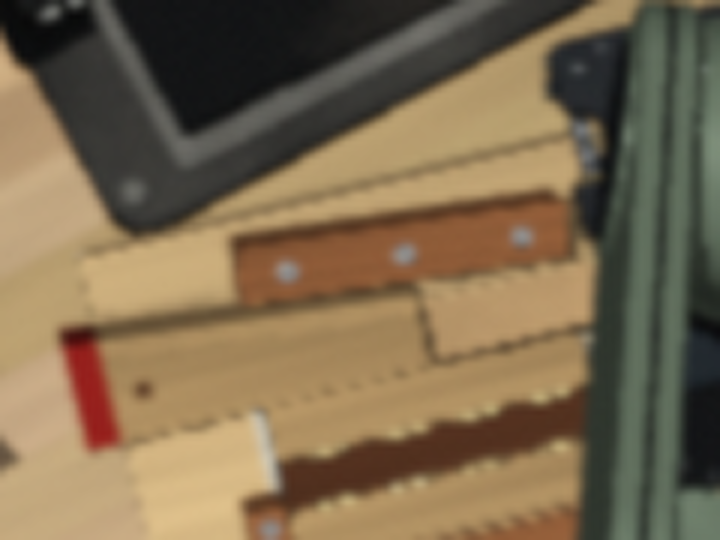

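View pics/s12.png

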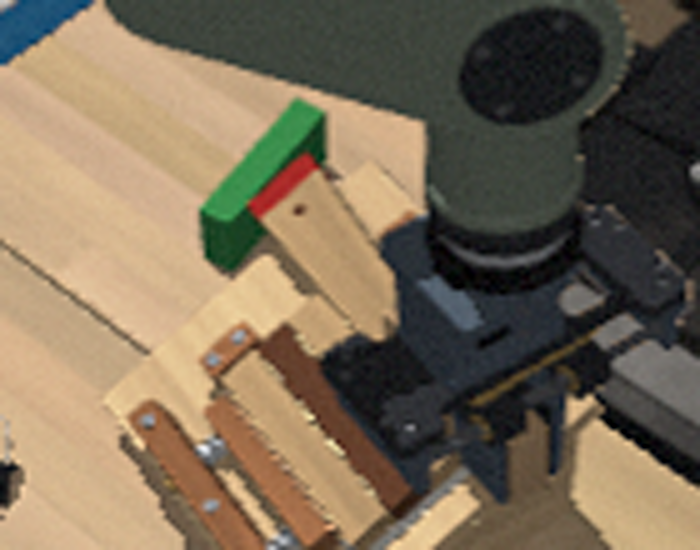

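```bash
python3 - <<'E'
from bed import *
O=np.array([525,-.6,85]);R=bedR(15.35);Rz=R@Ro.from_euler('y',25,degrees=True).as_matrix()
T=lambda u,v:(290+u/6,140+v/6)
def bp(n,uv,h):
    c,d=ray(n,uv);c2=R.T@(c-O);d2=R.T@d;q=(c2+d2*(h-c2[2])/d2[2]);return q.round(1)
for uv in[(62,342),(92,450),(425,290),(435,362)]: print(bp('top',T(*uv),26))
S=lambda u,v:(240+u/5,150+v/5)
for uv in[(310,155),(262,218)]: print('s',bp('side',S(*uv),26))
# green
for uv in[(260,184),(253,189),(287,215),(280,222)]:
    X=onz('top',uv,50);print(X.round(0),(Rz.T@(X-O)).round(0))
E
```

```text
[ 76.2 144.5  26. ]
[ 26.4 143.1  26. ]
[60.9 -8.4 26. ]
[28.5 -6.7 26. ]
s [ 76.  139.9  26. ]
s [ 29.1 128.1  26. ]
[585. 268.  50.] [129. 244. -35.]
[570. 287.  50.] [120. 265. -35.]
[503. 192.  50.] [ 29. 192. -35.]
[483. 210.  50.] [ 15. 214. -35.]
```

Call:
arm_command:
  targets:
    - [1,0.007,0,-0.001,0]
    - [1,0.013,0,-0.001,0]
    - [1,0.013,0,-0.001,0]

```text
time_s: 9.43
ee_pos: [577.4, -89.4, 130.9]
ee_rot: [178.9, 4.1, 105.4]
force: [0.4, -0.4, -1.1]
gripper_width: 24.8
```

Call:
arm_command:
  targets:
    - [1,-0.02,0,0.002,0]
    - [1,-0.06,0,0.004,0]
    - [1,-0.12,0,0.008,0]
    - [1,-0.18,0,0.01,0]
    - [1,-0.22,0,0.01,0]
    - [1,-0.26,0,0.01,0]
    - [1,-0.26,0,0.01,0]

```text
time_s: 10.02
ee_pos: [612.9, -219.0, 135.1]
ee_rot: [178.8, 4.2, 105.2]
force: [0.4, -0.8, -1.5]
gripper_width: 24.5
```

```bash
python3 to.py 484 -298 100 71;python3 - <<'E'
from h import *
crop('top',290,140,130,90,6,'pics/t13.png')
crop('side',240,150,140,110,5,'pics/s13.png')
E
```

```text
t 10.0167 pos [ 612.9 -219.   135.1] rot [178.85   4.23 105.23] w 24.5 F [ 0.4 -0.8 -1.5]
dist 155.2 rows>= 5.0
shift [-0.0794 -0.2918  0.0704] turn 0.7607 j [-19.  27.  89.  -3.  62. -33.]
```

View pics/t13.png

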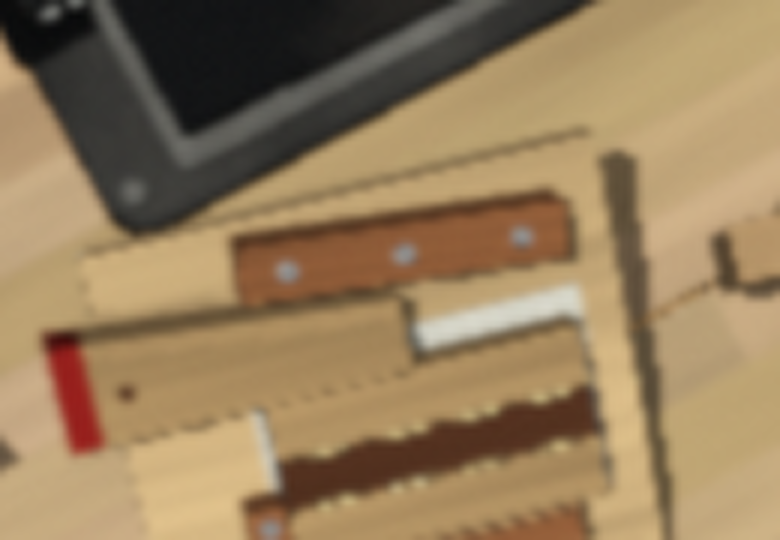

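View pics/s13.png

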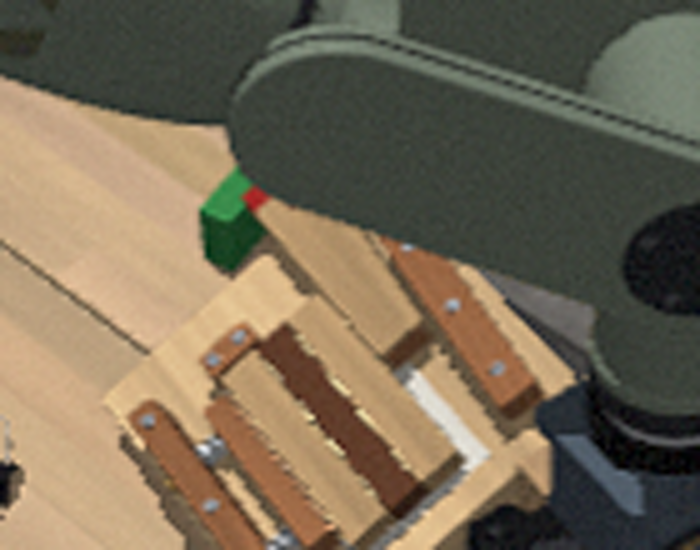

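Call:
arm_command:
  targets:
    - [1,-0.03,-0.07,0,0.1]
    - [1,-0.06,-0.14,0.005,0.25]
    - [1,-0.08,-0.22,0.02,0.4]
    - [1,-0.08,-0.292,0.04,0.55]
    - [1,-0.08,-0.292,0.06,0.7]
    - [1,-0.08,-0.292,0.07,0.76]
    - [1,-0.08,-0.292,0.07,0.76]
    - [1,-0.08,-0.292,0.07,0.76]

```text
time_s: 10.78
ee_pos: [482.5, -294.1, 99.8]
ee_rot: [176.9, 2.7, 71.2]
force: [0.7, -0.2, -1.1]
gripper_width: 24.6
```

```bash
python3 to.py 484 -298 12 71
```

```text
t 10.7833 pos [ 482.5 -294.1   99.8] rot [176.9    2.72  71.19] w 24.6 F [ 0.7 -0.2 -1.1]
dist 87.9 rows>= 3.0
shift [ 0.0019 -0.0041  0.1758] turn 0.0043 j [-31.  21. 103.  -3.  52. -11.]
```

Call:
arm_command:
  targets:
    - [1,0.002,-0.004,0.05,0]
    - [1,0.002,-0.004,0.1,0]
    - [1,0.002,-0.004,0.14,0]
    - [1,0.002,-0.004,0.165,0]
    - [1,0.002,-0.004,0.175,0]
    - [1,0.002,-0.004,0.18,0]
    - [1,0.002,-0.004,0.18,0]

```text
time_s: 11.37
ee_pos: [484.2, -297.3, 10.6]
ee_rot: [177.0, 2.7, 71.3]
force: [0.1, -0.1, -1.0]
gripper_width: 25.0
```

```bash
python3 to.py 484 -298 7 71
```

```text
t 11.3667 pos [ 484.2 -297.3   10.6] rot [176.97   2.68  71.3 ] w 25.0 F [ 0.1 -0.1 -1. ]
dist 3.7 rows>= 1.0
shift [-0.0012 -0.0002  0.0073] turn 0.0066 j [-32.  28. 108.  -3.  40. -11.]
```

Call:
arm_command:
  targets:
    - [1,0,0,0.004,0]
    - [1,0,0,0.008,0]
    - [1,0,0,0.012,0]
    - [1,0,0,0.014,0]

```text
time_s: 11.7
ee_pos: [484.8, -299.0, 6.5]
ee_rot: [176.9, 2.8, 71.5]
force: [-7.8, -4.3, 15.9]
gripper_width: 25.0
```

```bash
python3 to.py 484 -298 5 71; python3 - <<'E'
from h import *
crop('side',270,230,140,130,5,'pics/s14.png')
E
```

```text
t 11.7 pos [ 484.8 -299.     6.5] rot [176.85   2.83  71.45] w 25.0 F [-7.8 -4.3 15.9]
dist 2.0 rows>= 1.0
shift [ 0.0015 -0.0023  0.0028] turn 0.0101 j [-32.  28. 108.  -3.  40. -11.]
```

View pics/s14.png

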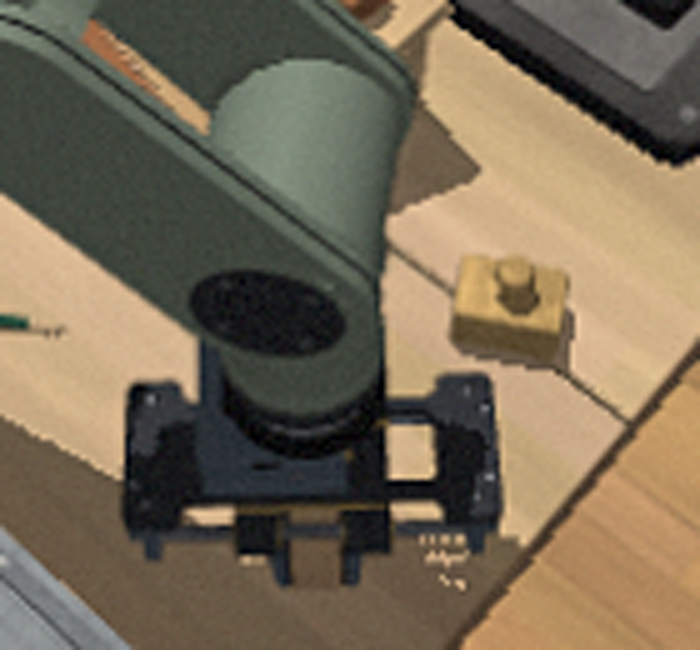

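Call:
arm_command:
  targets:
    - [0.7,0,0,0,0]
    - [0.65,0,0,0,0]
    - [0.6,0,0,0,0]
    - [0.5,0,0,0,0]
    - [0.3,0,0,0,0]
    - [0.1,0,0,0,0]
    - [0,0,0,0,0]
    - [0,0,0,0,0]

```text
time_s: 12.42
ee_pos: [484.8, -298.9, 6.3]
ee_rot: [176.9, 2.8, 71.4]
force: [0.3, -0.2, 0.3]
gripper_width: 66.9
```

Call:
arm_command:
  targets:
    - [0,0,0,-0.02,0]
    - [0,0,0,-0.06,0]
    - [0,0,0,-0.14,0]
    - [0,0,0,-0.22,0]
    - [0,0,0,-0.3,0]
    - [0,0,0,-0.38,0]
    - [0,0,0,-0.44,0]
    - [0,0,0,-0.46,0]

```text
time_s: 13.08
ee_pos: [478.2, -285.0, 242.3]
ee_rot: [176.3, 2.9, 71.4]
force: [-0.2, -0.0, 0.6]
gripper_width: 91.1
```

```bash
python3 to.py 400 -120 240 105; python3 - <<'E'
from h import *
crop('side',270,230,140,130,5,'pics/s15.png')
E
```

```text
t 13.0833 pos [ 478.2 -285.   242.3] rot [176.26   2.94  71.42] w 91.1 F [-0.2 -0.   0.6]
dist 182.6 rows>= 5.0
shift [ 0.2629 -0.2524 -0.0254] turn -0.7462 j [-31.  13.  93.  -2.  70. -12.]
```

View pics/s15.png

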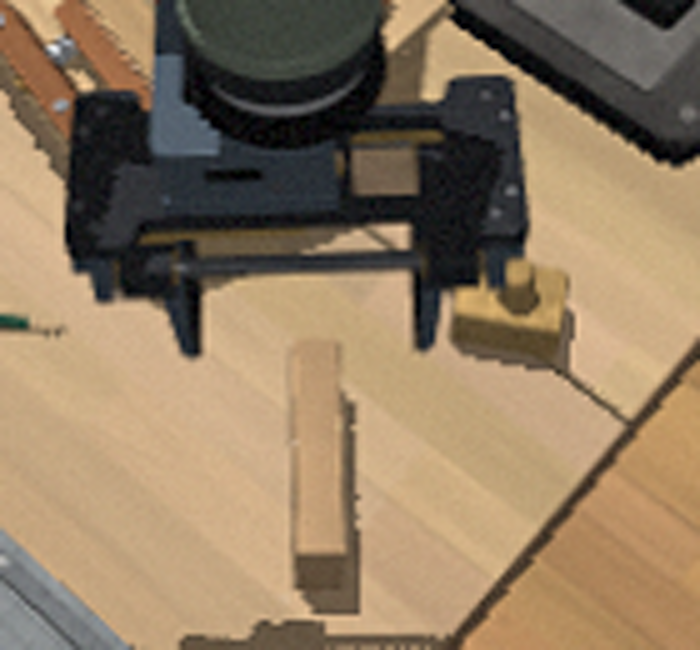

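```bash
python3 to.py 526.5 151 200 105.35; python3 - <<'E'
from h import *
for z in(100,250): print(onz('top',(296,117),z).round(0))
s=env.state();print(Ro.from_euler('xyz',s['ee_rot'],degrees=True).as_matrix()[:,2])
E
```

```text
t 13.1333 pos [ 478.2 -285.1  241.7] rot [176.28   2.94  71.42] w 90.9 F [0.6 0.3 0.8]
dist 440.7 rows>= 11.0
shift [ 0.8606 -0.1886  0.0273] turn -0.754 j [-31.  13.  93.  -2.  70. -12.]
[760. 175. 100.]
[715. 166. 250.]
[ 0.04516868 -0.06911466 -0.99658565]
```

Call:
arm_command:
  targets:
    - [0,0.86,-0.189,0.02,-0.12]
    - [0,0.86,-0.189,0.02,-0.25]
    - [0,0.86,-0.189,0.02,-0.4]
    - [0,0.86,-0.189,0.02,-0.5]
    - [0,0.86,-0.189,0.02,-0.6]
    - [0,0.86,-0.189,0.02,-0.7]
    - [0,0.86,-0.189,0.02,-0.754]
    - [0,0.86,-0.189,0.02,-0.754]
  squeeze: 20

```text
time_s: 13.8
ee_pos: [512.9, 47.9, 209.7]
ee_rot: [178.7, 4.5, 105.5]
force: [1.2, 0.8, 0.4]
gripper_width: 91.5
```

```bash
python3 to.py 526.5 151 180 105.35
```

```text
t 13.8 pos [512.9  47.9 209.7] rot [178.73   4.49 105.48] w 91.5 F [1.2 0.8 0.4]
dist 108.1 rows>= 3.0
shift [0.1954 0.0803 0.0461] turn 0.003 j [ 7. 12. 99. -5. 67. -7.]
```

Call:
arm_command:
  targets:
    - [0,0.08,0.03,0,0]
    - [0,0.15,0.06,0.01,0]
    - [0,0.195,0.08,0.03,0]
    - [0,0.195,0.08,0.045,0]
    - [0,0.195,0.08,0.045,0]
    - [0,0.195,0.08,0.045,0]

```text
time_s: 14.3
ee_pos: [525.3, 149.9, 179.1]
ee_rot: [178.9, 4.5, 105.5]
force: [-0.7, -0.8, -0.4]
gripper_width: 91.0
```

```bash
python3 to.py 526.5 151 103 105.35;python3 - <<'E'
from h import *
crop('top',270,120,150,120,5,'pics/t16.png')
crop('side',240,130,140,130,5,'pics/s16.png')
E
```

```text
t 14.3 pos [525.3 149.9 179.1] rot [178.94   4.53 105.51] w 91.0 F [-0.7 -0.8 -0.4]
dist 76.1 rows>= 2.0
shift [1.340e-02 1.000e-04 1.517e-01] turn 0.0035 j [18. 17. 97. -5. 65.  4.]
```

View pics/t16.png

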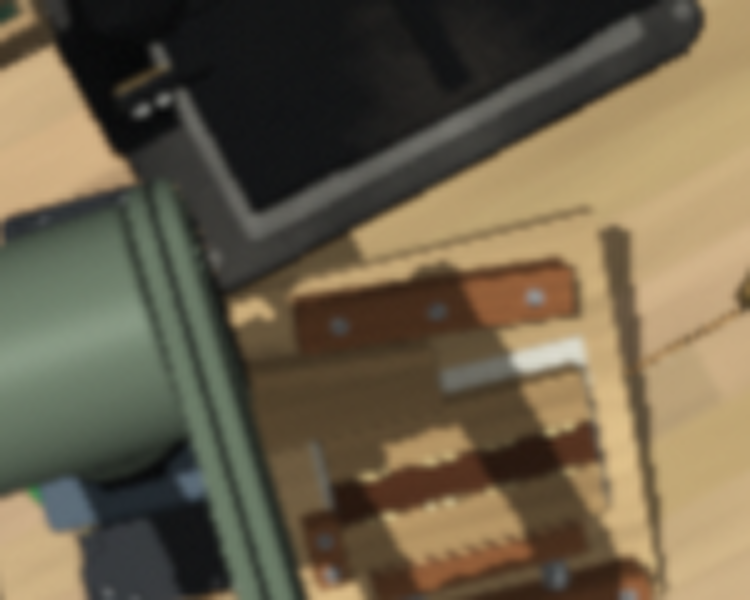

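View pics/s16.png

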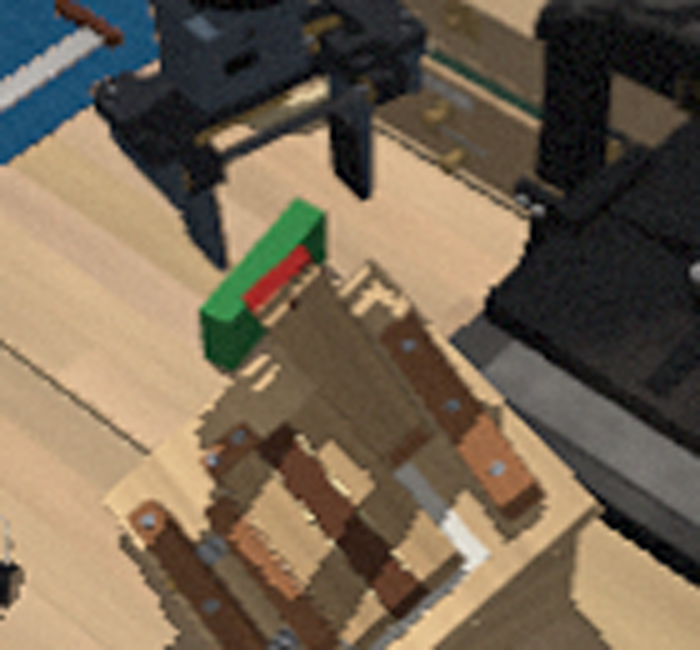

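Call:
arm_command:
  targets:
    - [0,0.01,0,0.03,0]
    - [0,0.01,0,0.07,0]
    - [0,0.012,0,0.1,0]
    - [0,0.012,0,0.105,0]
    - [0,0.012,0,0.105,0]

```text
time_s: 14.82
ee_pos: [526.5, 150.4, 127.6]
ee_rot: [178.8, 4.5, 105.3]
force: [-0.2, 0.3, 0.5]
gripper_width: 91.5
```

```bash
python3 to.py 526.5 151 103 105.35;python3 - <<'E'
from h import *
crop('side',260,150,90,100,6,'pics/s17.png')
E
```

```text
t 14.8167 pos [526.5 150.4 127.6] rot [178.83   4.52 105.31] w 91.5 F [-0.2  0.3  0.5]
dist 24.6 rows>= 1.0
shift [ 0.005  -0.0006  0.049 ] turn -0.0009 j [ 18.  19. 102.  -5.  58.   5.]
```

View pics/s17.png

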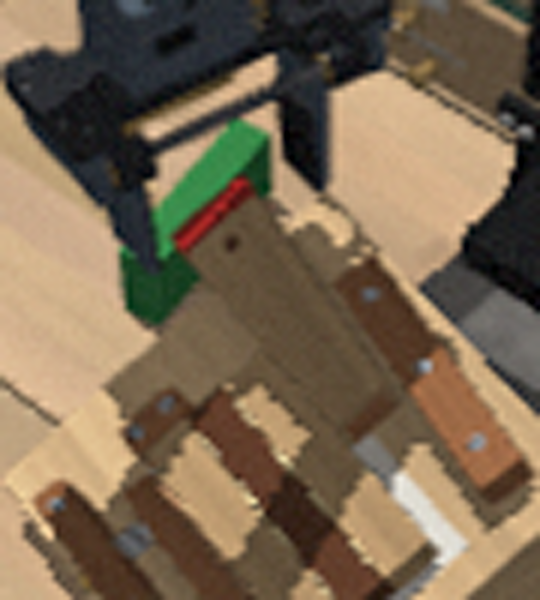

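Call:
arm_command:
  targets:
    - [0,0.006,0,0.02,0]
    - [0,0.006,0,0.04,0]
    - [0,0.006,0,0.049,0]
    - [0,0.006,0,0.05,0]
    - [0,0.006,0,0.05,0]

```text
time_s: 15.28
ee_pos: [527.2, 152.6, 102.7]
ee_rot: [178.7, 4.5, 105.3]
force: [-0.7, 4.8, -2.8]
gripper_width: 91.3
```

```bash
python3 to.py 526.5 151 103 105.35;python3 - <<'E'
from h import *
crop('side',260,150,90,100,6,'pics/s18.png')
E
```

```text
t 15.2833 pos [527.2 152.6 102.7] rot [178.75   4.46 105.34] w 91.3 F [-0.7  4.8 -2.8]
dist 1.7 rows>= 1.0
shift [-0.0026 -0.0023 -0.0003] turn -0.0003 j [ 18.  21. 103.  -6.  55.   5.]
```

View pics/s18.png

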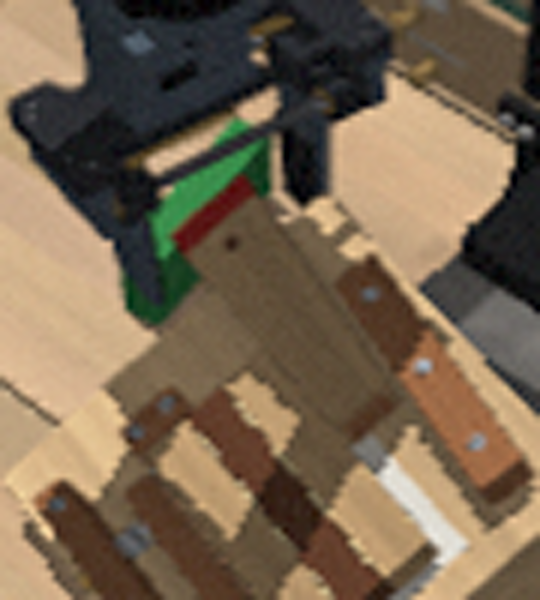

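Call:
arm_command:
  targets:
    - [0.2,0.005,0,0,0]
    - [0.35,0.005,0,0,0]
    - [0.5,0.005,0,0,0]
    - [0.6,0.005,0,0,0]
    - [0.6,0.005,0,0,0]
    - [0.6,0.005,0,0,0]
    - [0.6,0.005,0,0,0]
    - [0.6,0.005,0,0,0]
  squeeze: 12

```text
time_s: 16.0
ee_pos: [525.2, 154.3, 102.5]
ee_rot: [178.9, 4.5, 105.3]
force: [-5.0, -1.3, 4.0]
gripper_width: 53.2
```

```bash
python3 to.py 526.5 151 103 105.35;python3 - <<'E'
from h import *
crop('side',260,150,90,100,6,'pics/s19.png')
E
```

```text
t 16.0 pos [525.2 154.3 102.5] rot [178.92   4.48 105.32] w 53.2 F [-5.  -1.3  4. ]
dist 3.6 rows>= 1.0
shift [-0.0072  0.0008 -0.0004] turn -0.0006 j [ 18.  21. 103.  -6.  55.   6.]
```

View pics/s19.png

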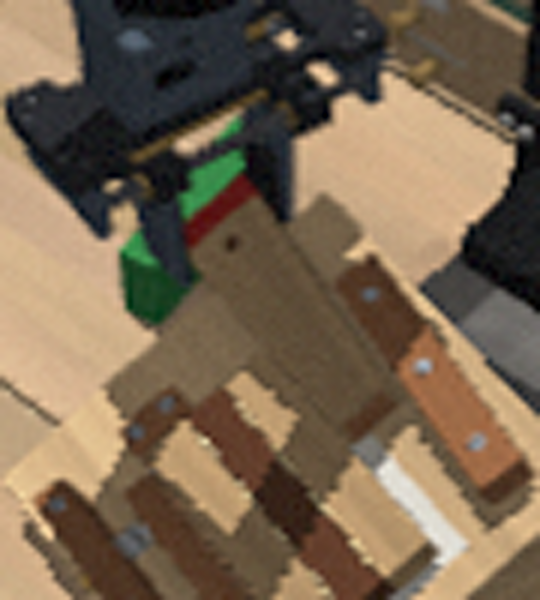

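Call:
arm_command:
  targets:
    - [0.7,0.003,0,0,0]
    - [0.7,0.003,0,0,0]
    - [0.7,0.003,-0.004,-0.008,0]
    - [0.7,0.003,-0.008,-0.017,0]
    - [0.7,0.003,-0.013,-0.028,0]
    - [0.7,0.003,-0.018,-0.039,0]
    - [0.7,0.003,-0.023,-0.05,0]
    - [0.7,0.003,-0.023,-0.05,0]
  squeeze: 35

```text
time_s: 16.72
ee_pos: [513.0, 154.9, 128.7]
ee_rot: [178.8, 4.5, 105.3]
force: [1.7, 0.6, -0.7]
gripper_width: 52.1
```

```bash
python3 to.py 526.5 151 103 105.35;python3 - <<'E'
from h import *
crop('side',250,140,110,110,6,'pics/s20.png')
E
```

```text
t 16.7167 pos [513.  154.9 128.7] rot [178.78   4.46 105.31] w 52.1 F [ 1.7  0.6 -0.7]
dist 29.3 rows>= 1.0
shift [-0.0107  0.0229  0.0528] turn -0.0009 j [ 18.  18. 103.  -5.  58.   6.]
```

View pics/s20.png

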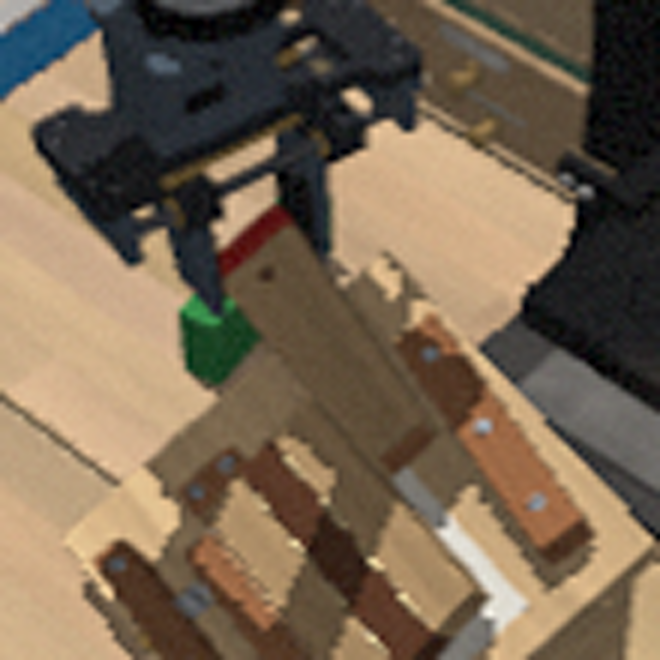

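Call:
arm_command:
  targets:
    - [0.7,0.004,-0.008,-0.017,0]
    - [0.7,0.008,-0.017,-0.036,0]
    - [0.7,0.012,-0.026,-0.055,0]
    - [0.7,0.016,-0.035,-0.075,0]
    - [0.7,0.02,-0.044,-0.095,0]
    - [0.7,0.02,-0.05,-0.11,0]
    - [0.7,0.02,-0.055,-0.12,0]
    - [0.7,0.02,-0.055,-0.12,0]
  squeeze: 35

```text
time_s: 17.43
ee_pos: [481.4, 161.5, 188.0]
ee_rot: [178.7, 4.4, 105.3]
force: [-0.1, 0.6, -2.1]
gripper_width: 51.9
```

```bash
python3 to.py 440 300 180 105.35;python3 - <<'E'
from h import *
crop('side',220,110,140,130,5,'pics/s21.png')
E
```

```text
t 17.4333 pos [481.4 161.5 188. ] rot [178.69   4.44 105.32] w 51.9 F [-0.1  0.6 -2.1]
dist 144.7 rows>= 4.0
shift [ 0.2893 -0.0065 -0.0067] turn -0.0008 j [ 20.  13. 101.  -5.  65.   7.]
```

View pics/s21.png

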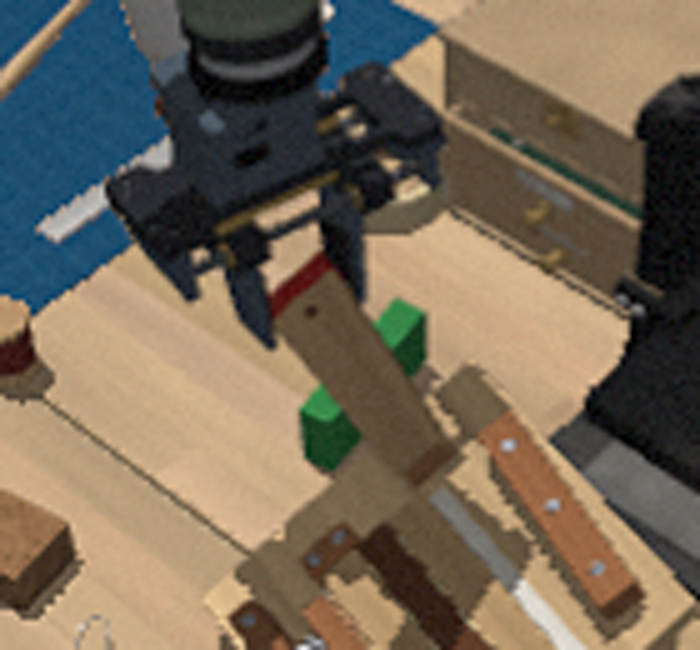

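```bash
python3 to.py 405 420 220 150;python3 - <<'E'
from h import *
for p in[(405,420,0),(526,350,0),(320,370,80),(490,470,80),(345,330,0)]: print(p,proj('top',p)[0].round(0),proj('side',p)[0].round(0))
for uv in[(190,300),(145,287),(182,262),(178,225)]: print(uv,onz('top',uv,10).round(0))
E
```

```text
t 17.4833 pos [481.4 161.4 187.2] rot [178.74   4.45 105.32] w 51.8 F [ 0.  -0.1 -1. ]
dist 271.6 rows>= 7.0
shift [ 0.5324 -0.0084 -0.1075] turn -0.993 j [ 20.  13. 101.  -5.  65.   7.]
(405, 420, 0) [206. 248.] [245. 165.]
(526, 350, 0) [233. 206.] [282. 171.]
(320, 370, 80) [215. 282.] [220. 164.]
(490, 470, 80) [181. 216.] [262. 135.]
(345, 330, 0) [237. 271.] [233. 187.]
(190, 300) [262. 454.  10.]
(145, 287) [292. 584.  10.]
(182, 262) [365. 482.  10.]
(178, 225) [467. 500.  10.]
```

Call:
arm_command:
  targets:
    - [0.7,0.02,0,-0.05,0]
    - [0.7,0.07,0,-0.1,-0.08]
    - [0.7,0.14,0,-0.108,-0.2]
    - [0.7,0.21,0,-0.108,-0.33]
    - [0.7,0.28,0,-0.108,-0.46]
    - [0.7,0.35,0,-0.108,-0.6]
    - [0.7,0.42,-0.003,-0.108,-0.75]
    - [0.7,0.48,-0.006,-0.108,-0.9]
  squeeze: 35

```text
time_s: 18.15
ee_pos: [412.1, 397.0, 221.2]
ee_rot: [-178.0, 4.2, 146.3]
force: [1.3, 0.1, -0.7]
gripper_width: 51.8
```

```bash
python3 to.py 405 420 100 150;python3 - <<'E'
from h import *
crop('side',200,80,150,130,5,'pics/s22.png')
E
```

```text
t 18.15 pos [412.1 397.  221.2] rot [-177.98    4.15  146.3 ] w 51.8 F [ 1.3  0.1 -0.7]
dist 123.6 rows>= 3.0
shift [0.0548 0.0387 0.2379] turn -0.0823 j [ 45.  18.  88.  -5.  74. -10.]
```

View pics/s22.png

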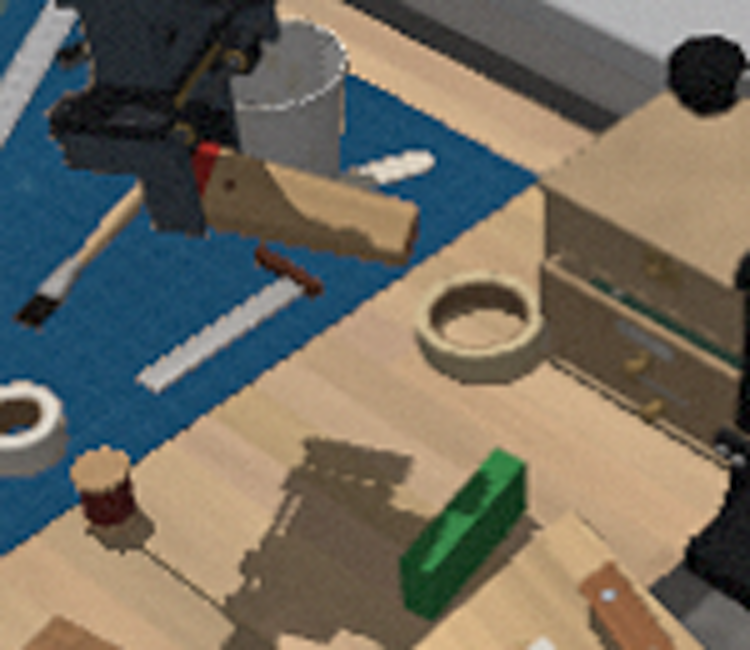

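Call:
arm_command:
  targets:
    - [0.7,0.02,0.01,0.05,-0.04]
    - [0.7,0.04,0.025,0.11,-0.08]
    - [0.7,0.055,0.039,0.17,-0.08]
    - [0.7,0.055,0.039,0.23,-0.08]
    - [0.7,0.055,0.039,0.28,-0.08]
    - [0.7,0.055,0.039,0.33,-0.08]
    - [0.7,0.055,0.039,0.35,-0.08]
    - [0.7,0.055,0.039,0.35,-0.08]
  squeeze: 35

```text
time_s: 18.87
ee_pos: [403.9, 420.0, 40.3]
ee_rot: [-177.5, 3.7, 150.3]
force: [-0.0, -0.1, -0.5]
gripper_width: 51.5
```

```bash
python3 to.py 405 420 10 150;python3 - <<'E'
from h import *
crop('side',200,100,140,110,5,'pics/s23.png')
E
```

```text
t 18.8667 pos [403.9 420.   40.3] rot [-177.5     3.7   150.26] w 51.5 F [-0.  -0.1 -0.5]
dist 30.3 rows>= 1.0
shift [0.002  0.0036 0.0605] turn 0.0059 j [ 47.  29. 100.  -5.  52. -10.]
```

View pics/s23.png

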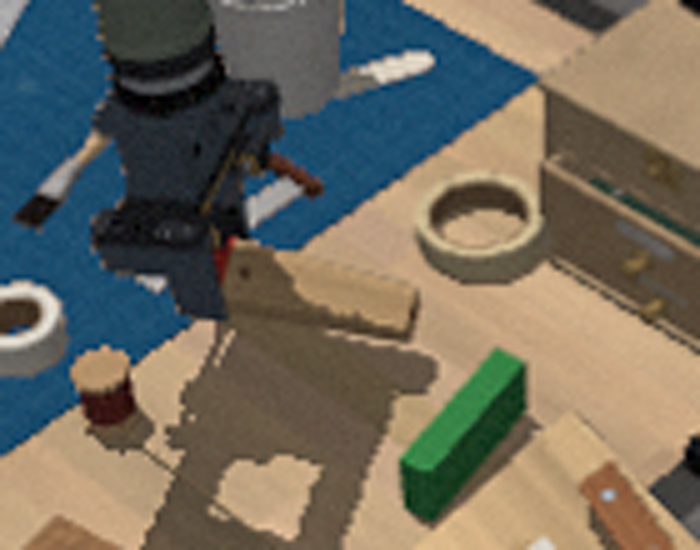

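Call:
arm_command:
  targets:
    - [0.7,0.002,0.003,0.015,0]
    - [0.7,0.002,0.003,0.03,0]
    - [0.7,0.002,0.003,0.045,0]
    - [0.7,0.002,0.003,0.055,0]
    - [0.7,0.002,0.003,0.062,0]
    - [0.7,0.002,0.003,0.064,0]
  squeeze: 35

```text
time_s: 19.42
ee_pos: [405.8, 420.7, 9.7]
ee_rot: [-177.7, 3.7, 150.3]
force: [-0.2, -0.5, -2.0]
gripper_width: 52.1
```

```bash
python3 to.py 405 420 4 150;python3 - <<'E'
from h import *
crop('side',200,100,140,110,5,'pics/s24.png')
E
```

```text
t 19.4167 pos [405.8 420.7   9.7] rot [-177.68    3.74  150.26] w 52.1 F [-0.2 -0.5 -2. ]
dist 5.8 rows>= 1.0
shift [ 0.0016 -0.0015  0.0115] turn 0.0057 j [ 47.  31. 102.  -6.  49.  -9.]
```

View pics/s24.png

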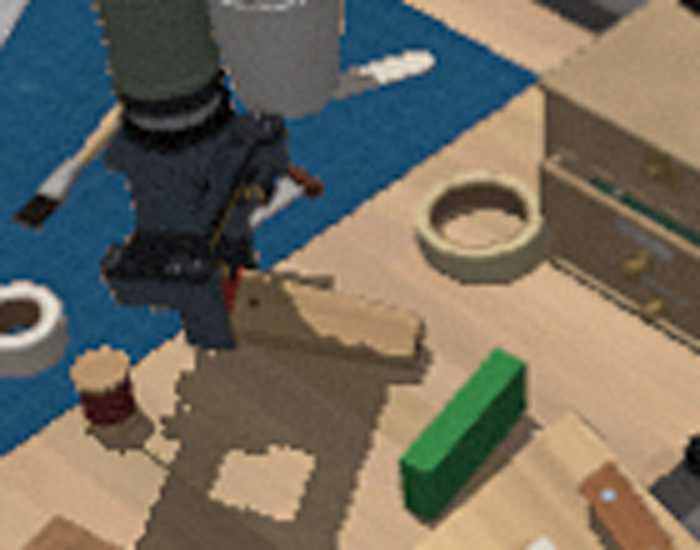

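Nearly down. I'll ease it onto the bench with a light grip.

Call:
arm_command:
  targets:
    - [0.7,0,0,0.004,0]
    - [0.7,0,0,0.008,0]
    - [0.7,0,0,0.011,0]
    - [0.7,0,0,0.012,0]
  squeeze: 15

```text
time_s: 19.8
ee_pos: [406.3, 420.8, 5.2]
ee_rot: [-177.8, 3.7, 150.2]
force: [-3.0, -0.6, 9.5]
gripper_width: 52.9
```

```bash
python3 to.py 405 420 4 150
```

```text
t 19.8 pos [406.3 420.8   5.2] rot [-177.76    3.75  150.24] w 52.9 F [-3.  -0.6  9.5]
dist 1.9 rows>= 1.0
shift [ 0.0017 -0.0025  0.0024] turn 0.0053 j [ 47.  31. 102.  -6.  48.  -9.]
```

Call:
arm_command:
  targets:
    - [0.7,0,0,0,0]
    - [0.7,0,0,0.002,0]
    - [0.7,0,0,0.005,0]
    - [0.7,0,0,0.006,0]
    - [0.7,0,0,0.006,0]
  squeeze: 4

```text
time_s: 20.22
ee_pos: [406.8, 421.2, 5.0]
ee_rot: [-177.9, 3.8, 150.2]
force: [-4.1, -2.7, 18.5]
gripper_width: 53.5
```

```bash
python3 to.py 405 420 4 150;python3 - <<'E'
from h import *
crop('side',200,100,140,110,5,'pics/s25.png')
E
```

```text
t 20.2167 pos [406.8 421.2   5. ] rot [-177.91    3.77  150.22] w 53.5 F [-4.1 -2.7 18.5]
dist 2.4 rows>= 1.0
shift [ 0.0021 -0.0039  0.002 ] turn 0.0049 j [ 47.  31. 102.  -6.  48.  -9.]
```

View pics/s25.png

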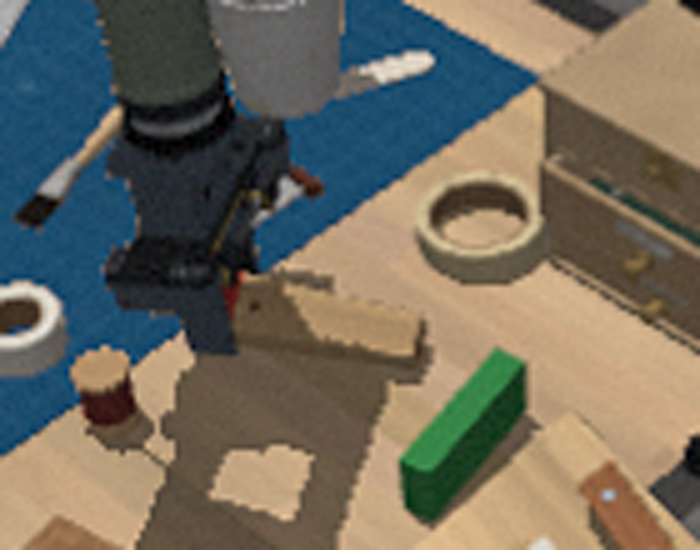

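Call:
arm_command:
  targets:
    - [0.42,0,0,0,0]
    - [0.4,0,0,0,0]
    - [0.38,0,0,0,0]
    - [0.36,0,0,0,0]
    - [0.33,0,0,0,0]
    - [0.3,0,0,0,0]
    - [0.25,0,0,0,0]
    - [0.2,0,0,0,0]
  squeeze: 4

```text
time_s: 20.93
ee_pos: [405.7, 418.9, 5.4]
ee_rot: [-177.6, 3.8, 150.3]
force: [-3.6, -6.3, 11.0]
gripper_width: 61.7
```

Call:
arm_command:
  targets:
    - [0.1,0,0,0,0]
    - [0,0,0,0,0]
    - [0,0,0,0,0]
    - [0,0,0,0,0]

```text
time_s: 21.27
ee_pos: [404.3, 416.6, 5.8]
ee_rot: [-177.3, 3.8, 150.3]
force: [-4.3, -5.6, 11.4]
gripper_width: 67.1
```

```bash
python3 to.py 405 420 4 150;python3 - <<'E'
from h import *
crop('side',200,100,140,110,5,'pics/s26.png')
E
```

```text
t 21.2667 pos [404.3 416.6   5.8] rot [-177.27    3.76  150.29] w 67.1 F [-4.3 -5.6 11.4]
dist 3.9 rows>= 1.0
shift [0.0025 0.0067 0.0031] turn 0.0063 j [ 47.  31. 102.  -6.  48.  -9.]
```

View pics/s26.png

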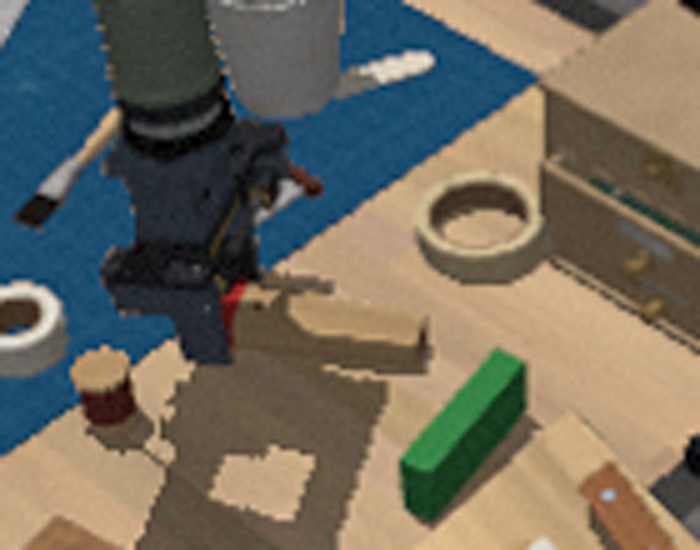

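```bash
python3 - <<'E'
from h import *
crop('side',230,140,70,50,11,'pics/s27.png')
crop('top',160,180,110,90,7,'pics/t27.png')
E
```

```text
(no output)
```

View pics/s27.png

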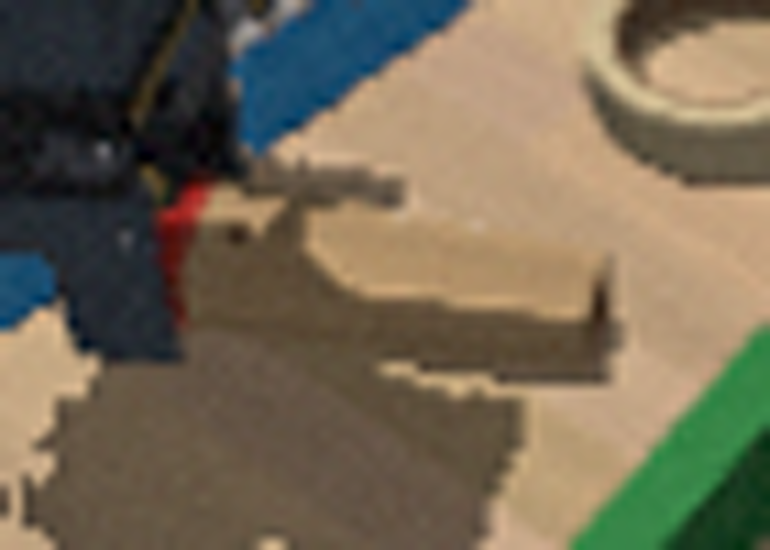

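View pics/t27.png

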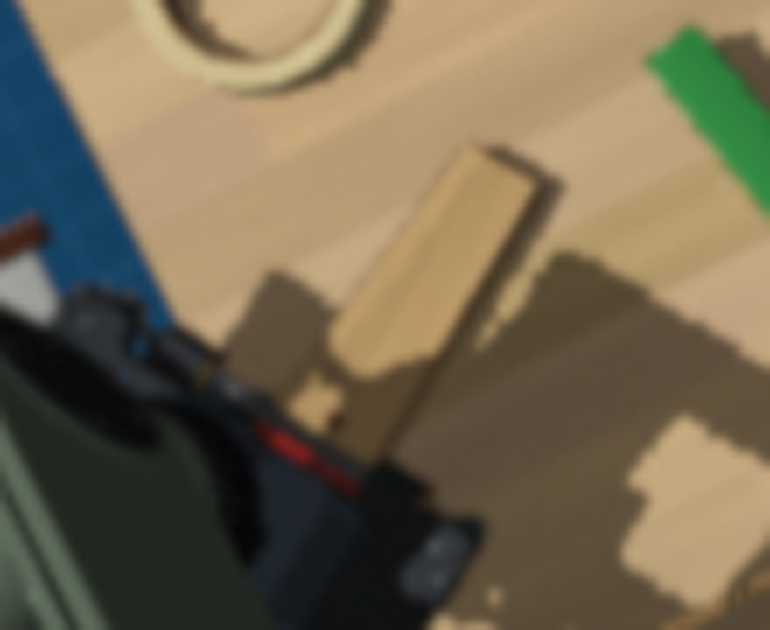

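Call:
arm_command:
  targets:
    - [0,0,0,-0.006,0]
    - [0,0,0,-0.008,0]
    - [0,0,0,-0.008,0]
    - [0,0,0,-0.008,0]
    - [0,0,0,-0.008,0]
  squeeze: 20

```text
time_s: 21.83
ee_pos: [404.3, 417.0, 9.4]
ee_rot: [-177.3, 3.8, 150.3]
force: [0.2, 0.4, -0.5]
gripper_width: 91.4
```

```bash
python3 to.py 405 420 4 150; python3 - <<'E'
from h import *
crop('side',210,110,110,80,7,'pics/s28.png')
E
```

```text
t 21.8333 pos [404.3 417.    9.4] rot [-177.26    3.76  150.29] w 91.4 F [ 0.2  0.4 -0.5]
dist 6.2 rows>= 1.0
shift [0.0024 0.0063 0.0104] turn 0.0064 j [ 47.  31. 102.  -6.  49.  -9.]
```

View pics/s28.png

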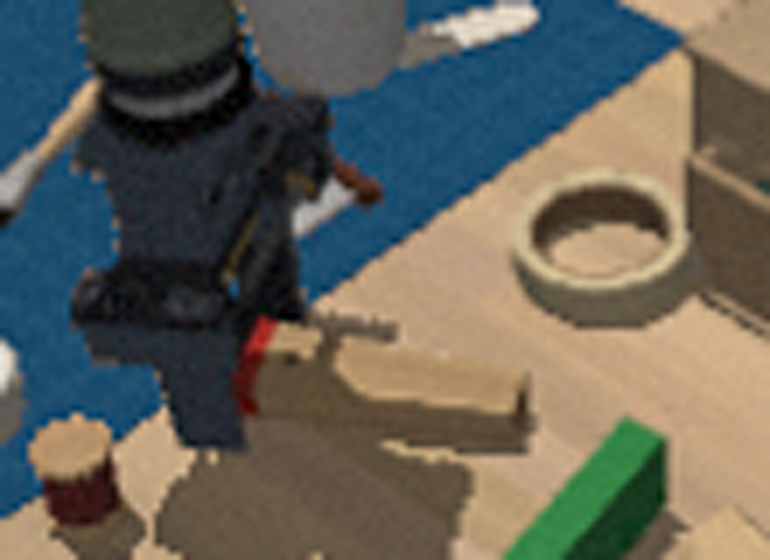

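Released, with no force on the tool. I'll go straight up and check the whole scene.

Call:
arm_command:
  targets:
    - [0,0,0,-0.02,0]
    - [0,0,0,-0.06,0]
    - [0,0,0,-0.14,0]
    - [0,0,0,-0.22,0]
    - [0,0,0,-0.3,0]
    - [0,0,0,-0.36,0]
    - [0,0,0,-0.36,0]

```text
time_s: 22.47
ee_pos: [400.7, 433.7, 197.0]
ee_rot: [-178.1, 3.9, 150.3]
force: [0.2, 0.5, 0.6]
gripper_width: 91.0
```

Call:
arm_command:
  targets:
    - [0,0.05,0,-0.02,0]
    - [0,0.12,0,-0.02,0]
    - [0,0.2,0,-0.02,0]
    - [0,0.26,0,-0.02,0]
    - [0,0.26,0,-0.02,0]
    - [0,0.26,0,-0.02,0]

```text
time_s: 22.97
ee_pos: [286.3, 499.1, 198.0]
ee_rot: [-178.1, 3.9, 150.4]
force: [0.3, -0.5, -0.1]
gripper_width: 91.3
```

```bash
python3 - <<'E'
from h import *
f=env.grab_frame('side');cv2.imwrite('pics/s29f.png',f[:,:,::-1]);crop('side',220,120,170,160,4,'pics/s29.png',f)
f=env.grab_frame('top');cv2.imwrite('pics/t29f.png',f[:,:,::-1]);crop('top',150,140,330,130,2.4,'pics/t29.png',f);crop('top',180,180,80,80,7,'pics/t30.png',f)
E
python3 to.py 405 420 4 150
```

```text
t 23.0667 pos [288.1 498.3 198.1] rot [-178.1     3.97  150.27] w 90.9 F [ 0.6  1.2 -0.5]
dist 239.8 rows>= 6.0
shift [-0.2532 -0.0065  0.4072] turn 0.006 j [61. 20. 90. -4. 72.  2.]
```

View pics/s29.png

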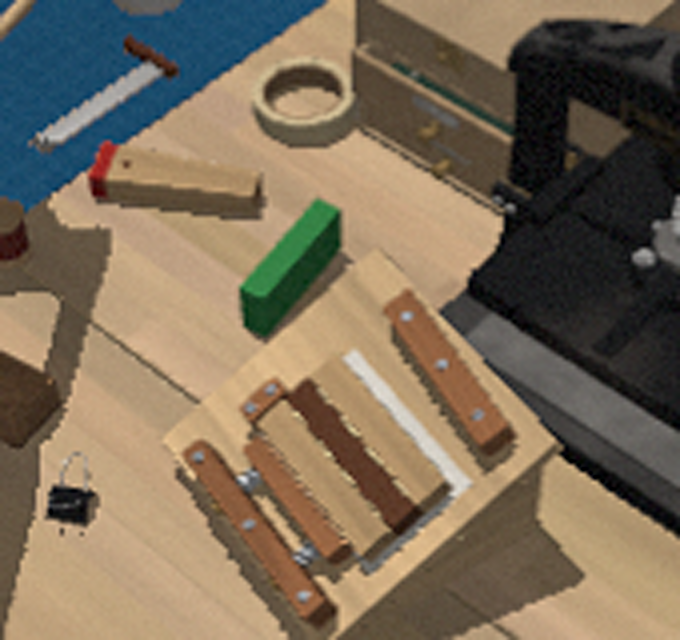

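View pics/t29.png

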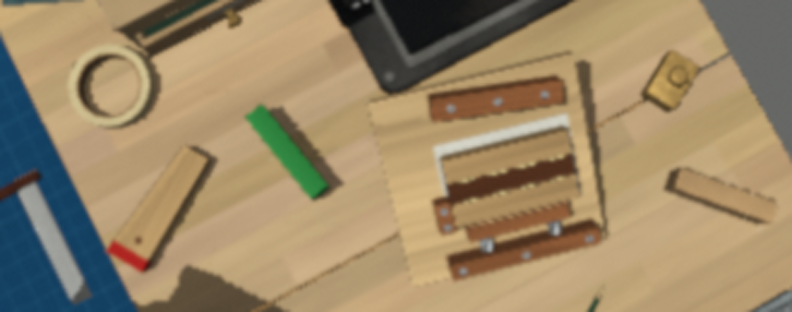

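View pics/t30.png

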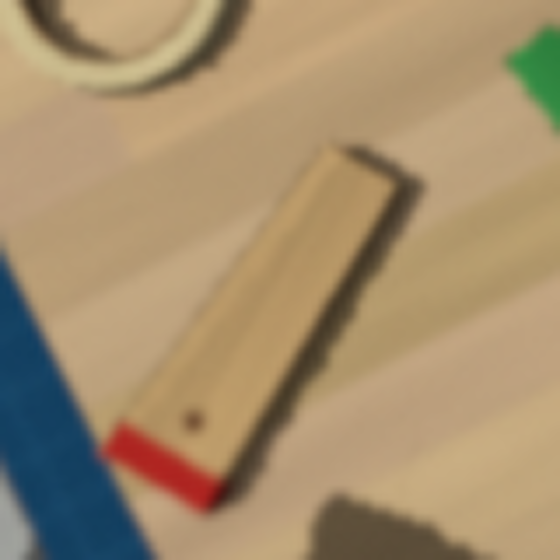

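The wedge lies flat on the bench (top crop 340,150 to 210,500). The panel is in the jig, the block is standing on the bench, and the roll and weight haven't moved. One size check, then I hand in.

```bash
python3 - <<'E'
from h import *
T=lambda u,v:(180+u/7,180+v/7)
q=[onz('top',T(*p),26) for p in[(330,148),(400,185),(213,510),(108,448)]]
d=lambda a,b:round(float(np.linalg.norm(q[a]-q[b])),1)
print('thin',d(0,1),'thick',d(2,3),'sides',d(1,2),d(0,3),np.round(q,0).tolist())
a=cv2.imread('pics/top0.png').astype(int);b=cv2.imread('pics/t29f.png').astype(int)
for n,(x,y) in{'roll':(176,156),'weight':(412,156)}.items(): print(n,abs(a[y:y+40,x:x+40]-b[y:y+40,x:x+40]).mean())
env.job_done()
E
```

```text
thin 31.7 thick 48.5 sides 146.2 145.9 [[537.0, 361.0, 26.0], [524.0, 332.0, 26.0], [394.0, 400.0, 26.0], [417.0, 443.0, 26.0]]
roll 1.4083333333333334
weight 1.4127083333333332
the job is handed in; nothing more can be done
```

I knocked the wedge loose with the maple block, put the block back down on the bench, lifted the wedge out and laid it flat on the bench. The job was handed in at about 23 s of the 64 s allowed. No verdict is reported, so what follows is from my own checks.

- **Knocking:** The wedge broke free at roughly 27 N on its thin end. I pushed it to about y = 75 mm on the bed so that its thick end stood past the board's edge. The tool can only point down, and I judged a grip above the board would miss the wedge's tilted side.
- **Block:** It stands lengthways on its long narrow side near where it started, clear of the jig.
- **Wedge:** I gripped it by the overhanging end and lifted it square to the bed. I set it down on its lower edge and opened the fingers slowly so it settled flat. If its top face is taken as 26 mm up, it measures 31.7 mm at the thin end, 48.5 mm at the thick end and 146 mm long. The true sizes are 34, 49 and 150 mm, so this fits it lying flat. It is clear of the jig, the block and the roll.
- **Surroundings:** The panel lies in its place. Before and after pictures of the weight and the roll match.

**What disagreed or went less well:**
- The two cameras differed by 2 to 3 mm on the bed's position.
- The tool leaned about 4 degrees under the push and kept that lean afterwards.
- One finger pressed on the bench at about 11 N during release, and I lifted it off.
- I had no direct reading of the jaw travel. I took the clamp as loose because the force fell from 25 N to about 3 N.

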